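# Fit the spare fuse in the welding set's supply panel

## Task

Switch the panel off with its handle, then free the spare fuse by rolling it sideways out over the low jaw of its clip, never forcing the sprung jaw open, and lay it on the rubber mat without dropping it. Take it up again by its middle, press it fully home between the spring jaws of the empty fuse base, both ends evenly in, and switch the handle back on. Leave the meter, the screwdriver and the tray where they are.

Things in the scene. Friction and masses are not known exactly. Their poses are not given: they have to be found in the camera images.
- fuse: The loose spare cartridge fuse, lying level in the spare clip: a round tube 140 mm long, white barrel 25 mm in diameter and 108 mm long, a metal ferrule 27 mm in diameter and 16 mm long on each end; 110 to 230 g; both ends alike. Origin at its centre, x along its axis. Two more such fuses sit in the other fuse bases and stay there.
- spare_seat (a point): Middle of the spare clip, on the axis of the fuse held in it, 48 mm above the bench; x along the fuse, z up; fixed. The clip is bent steel 52 mm wide along x, so about 40 mm of fuse stands free beyond it at each end. Its foot is 60 x 50 mm; under the free ends there is only the flat panel, 44 mm below the axis.
- low_jaw (a point): Rim of the spare clip's low jaw, a stiff lip on the -y side of spare_seat that slopes up and outwards at 45 degrees under the barrel and ends here, 16 mm out and about 6 mm below the fuse axis. Moved up this slope, towards -y and upwards at 45 degrees, the fuse comes out with a few newtons and is clear of the clip about 20 mm sideways.
- spring_jaw (a joint): Angle in rad of the spare clip's sprung jaw, on the +y side: it hooks over the top of the barrel to 4 mm short of its highest line, its turned-up end 19 mm above the axis, and stops the fuse going straight up. 0 at rest, grows as it is bent back to +y, 4 N m/rad. Rolling the fuse out bends it less than 0.1, pulling straight up well over 0.2.
- mat: Black rubber mat lying on the bench, fixed, 180 mm along its x, 140 mm along its y, 5 mm thick; origin at the centre of its underside. It lies to the left or the right of the panel.
- seat (a point): Where the fuse's centre must end up in the empty fuse base: on the axis between its jaws, 50 mm above the bench; x along the fuse, z up, same directions as spare_seat. Between the jaws the base is a flat block 40 mm wide, its top 30 mm below this axis. Three bases stand side by side, 62 mm apart along y; the empty one may be any of them.
- jaw_mouth (a point): Top of the +x pair of copper jaws of the empty base, 62 mm along x from seat; a like pair stands 62 mm to -x. They take the ferrules. Each pair is 14 mm wide along x, opens upwards with a flared mouth 35 mm wide, 17 mm above the axis, and a neck 22 mm wide, 9 mm above the axis. The fuse goes straight down with 10 to 18 N in all and snaps onto the clip floors.
- handle (a joint): Angle in rad of the toggle handle of the panel's switch, from 0 = ON (leaning 0.5 rad towards +x of handle_pivot, away from the robot) to 1.0 = OFF (leaning 0.5 rad towards -x, to the robot). It starts within 0.06 of ON, stays where it is left and moves with 3 to 4 N at its end.
- handle_tip (a point): End of the toggle handle, on its middle line, 61 mm from the pivot, 105 mm above the bench when ON or OFF; the grip is a black block 30 mm wide along y, 14 mm thick, reaching 30 mm back from this point, on a shank 22 mm wide and 10 mm thick.
- handle_pivot (a point): Pivot of the toggle handle, 52 mm above the bench, fixed; x, y, z directions as spare_seat: the handle swings in the x-z plane. The nearest fuse base stands about 85 mm towards -y, nothing towards +y.
- meter: Bystander: yellow and black multimeter lying on the bench, 150 x 74 x 45 mm; origin under its centre.
- screwdriver: Bystander: black-handled screwdriver 160 mm long lying on the bench; origin under its middle.
- tray: Bystander: empty dark steel parts tray 150 x 110 x 35 mm, on the other side of the panel from the mat; origin under its centre.

How it is judged:
By the outcome, as a careful person would: the job done as asked, in the order asked, and still so for the second after the job is handed in, with the robot touching nothing.
It also fails if it takes over 64 s, if anything falls off the work surface, if the arm or the gripper's body presses on something with over 40 N, if the wrist force passes 120 N, or if a joint passes its speed limit or range.

## Robot

A 6-joint arm with a two-finger parallel gripper is mounted at the origin on the work surface. World frame = base frame: x ahead of the robot, y to its left, z up, the work surface at z = 0. Lengths are in m, angles in rad, forces in N, time in s.
With the tool pointing down it reaches from about 0.25 to 0.775 m from the base axis. Payload 8.9 kg.
Tool frame: the origin (TCP) lies at the very end of the fingers, on their centre line; the grasp point (between the pads) lies 19 mm behind it; z points along the fingers, x is the direction in which the jaws open and shut, and the axes are right-handed (so a half turn about z gives the same grasp; the last joint's range is limited). The gripper opens to 85 mm and grips with 20 to 120 N. Pads are 22 mm wide; open, the fingers measure 114 mm over their backs; the gripper's body (76 mm by 85 mm) begins 54 mm behind the grasp point. The pads swing forward as they close: fully open they stand 13 mm farther back than shut.
Start: joints at [-1.362, 0.291, -0.153, 1.127, 0, 1.431], TCP at [0.179, -0.494, 0.231] pointing down, gripper open.
Joint ranges: [-2.52, 2.52], [-0.91, 1.74], [-1.3, 1.37], [-1.96, 2.02], [-1.52, 1.47], [-3.14, 3.14]. Speed limits (rad/s): [2.22, 2.22, 2.79, 3.14, 3.14, 3.14].

## Interface

Orientations are given as a rotation vector (axis times angle).
In Python, from station import manip gives the robot as it stands.
- The arm moves only by the tool servo_tool, never from a script. Its argument "series" is one flat list of numbers, 5 for each row, row after row: the opening, from -1 (shut) to 1 (fully open), then the shift along the world's x, y, z in units of 100 mm (1.0 is 100 mm), then the turn about the world's z in units of 90 degrees (1.0 is 90 degrees). In form: [hand, tx, ty, tz, roll, hand, tx, ty, tz, roll, ...]. A call has exactly 10 rows; each row shifts and turns the commanded pose from where the row before left it; what a row does not reach is not made up. A row lasts 1/12 s, in which the tool goes at most 41.7 mm and 7.16 degrees, less where a joint would pass 70% of its speed; a pose out of reach is approached as far as the arm can. A call with a number of a shift or a turn outside -1 to 1 is refused whole. A call with a gripper value outside its range is refused whole. The fingers move at their own pace and stop on an object; "newtons" is the grip in N (left out, the last holds). Time passes only in rows, so rows that do not move let the fingers close, or fill a call up. It gives the time, the measured TCP pose, the force and the opening at its end, in the units of the state.
- manip.observe(): the state, without advancing time (a new reading comes with each control period).
- manip.camera(name): name is "scene" or "top"; returns the picture (420x560x3 uint8, red, green, blue); there is no depth.
- manip.camera_info(name): a dict with "intrinsics" (3x3 intrinsics, pixels), "cam_to_world" (4x4, takes a point from camera to world coordinates). Camera axes: x right, y up, looking along -z (the intrinsics and any distortion apply to the point x, -y, -z); pixel columns grow to the right and rows downward; lengths in m; the calibration is good to about 2 mm. A picture is of the moment at which its call begins. camera_info takes no time and is no camera call.
- manip.job_done(): hands the job in, once; it reports no verdict.
Trained networks look in the newest picture that a camera, given by its name, has taken for a name from the list of things; names that differ only in an ending like _2 or _b are one class to them, and where a whole thing is asked for, a point or a joint stands for the part that bears it (a point fixed in the world has none). Each returns a list of dicts, best first, with "conf" (0 to 1); they miss things now and then, are a little off and sometimes report something else, mostly with a low value. They report only what shows in the picture. A call takes as long as a camera call.
- manip.trace(camera, query): "mask" (420x560 bool, what is visible of it) and "box" ([left, top, right, bottom] in pixels, round what is visible of it).
The state is a dict: "time_s": time; "joint_positions": joint angles; "joint_velocities": joint speeds; "joint_torque": joint torques, N m; "tcp_pos": TCP position; "tool_rot": TCP orientation; "wrist_force": force on the tool from outside, world axes, zero at the start; "ft_torque": the same for the moment, N m; "width": finger opening in m.
Only numpy, scipy, OpenCV 4.12 (cv2) and the standard library are available. Lean on these libraries where they do the work, as an engineer would, in place of code of your own. Each camera call takes 0.05 s, during which the arm holds its last target.

## Working session

There is one attempt and no reset: what is moved stays moved. The work goes in short steps, Python scripts to look and compute and a tool call to move; the robot and the scene stay as the last step left them, time stands still between calls to the robot, and variables do not carry over. Pictures are saved under pics/ and viewed, and the job is handed in when it is done.

Besides the shell and the picture viewer there is one more tool, called after "Emit:" by a JSON object that holds its "api" and its "payload". servo_tool: Moves the arm, as the interface text tells. Its arguments: {"type":"object","properties":{"series":{"type":"array"},"newtons":{"type":"number"}},"required":["series"]}

```bash
ls; mkdir -p pics
python3 - <<'E'
from station import manip
import cv2
print(manip.observe())
for n in ("scene","top"):
    im=manip.camera(n); cv2.imwrite(f"pics/{n}0.png",im[:,:,::-1])
    print(n,manip.camera_info(n))
E
```

```text
pics
{'time_s': 0.0, 'joint_positions': array([-1.36227842e+00,  2.91306820e-01, -1.54137247e-01,  1.12670203e+00,
       -3.28761099e-05,  1.43152187e+00]), 'joint_velocities': array([-0.00127046,  0.00094238, -0.00228634,  0.00040162,  0.0013854 ,
        0.0010029 ]), 'joint_torque': array([ 2.09508769e-03, -5.37149119e+01,  3.31367111e+01,  1.61717174e-02,
        2.71767631e-04,  5.40050820e-06]), 'tcp_pos': array([ 0.17884436, -0.49312092,  0.23071445]), 'tool_rot': array([-2.57155956e+00,  1.80306668e+00,  1.58499369e-03]), 'wrist_force': array([-0.178757  , -0.59137835,  0.05590153]), 'ft_torque': array([-0.02288183, -0.02756699,  0.02279415]), 'width': 0.08542817216879794}
scene {'intrinsics': array([[405.35660231,   0.        , 280.70944842],
       [  0.        , 405.35660231, 203.0541514 ],
       [  0.        ,   0.        ,   1.        ]]), 'cam_to_world': array([[-0.20279809, -0.82663928,  0.52491946,  1.10241231],
       [ 0.97921795, -0.16995519,  0.11066819,  0.10663854],
       [-0.00226989,  0.53645385,  0.8439266 ,  0.98997186],
       [ 0.        ,  0.        ,  0.        ,  1.        ]])}
top {'intrinsics': array([[443.9714765 ,   0.        , 277.97146614],
       [  0.        , 443.9714765 , 206.1876095 ],
       [  0.        ,   0.        ,   1.        ]]), 'cam_to_world': array([[-0.00694646,  0.99628617, -0.08582315,  0.44306171],
       [-0.99932029, -0.00380903,  0.0366668 ,  0.02238582],
       [ 0.03620373,  0.08601952,  0.99563544,  1.10805084],
       [ 0.        ,  0.        ,  0.        ,  1.        ]])}
```

View pics/scene0.png

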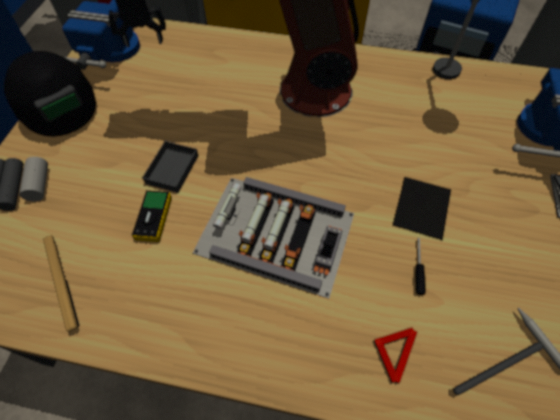

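View pics/top0.png

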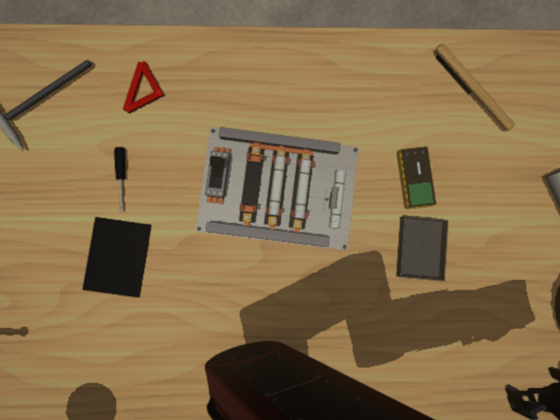

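The scene shows the panel with the empty base next to the switch (top ~252,185), the spare fuse at (338,200), the switch at (217,175), the mat at (117,257) and the tray at (422,247). I'll zoom in and run the networks.

```bash
cat > h.py <<'E'
from station import manip
import cv2, numpy as np
def pix2w(cam,u,v,z):
    i=manip.camera_info(cam);K=i["intrinsics"];T=i["cam_to_world"]
    d=np.array([(u-K[0,2])/K[0,0],-(v-K[1,2])/K[1,1],-1.]);d=T[:3,:3]@d
    o=T[:3,3];return o+d*(z-o[2])/d[2]
def w2pix(cam,p):
    i=manip.camera_info(cam);K=i["intrinsics"];T=i["cam_to_world"]
    c=T[:3,:3].T@(np.asarray(p,float)-T[:3,3]);
    return np.array([K[0,2]+K[0,0]*c[0]/-c[2],K[1,2]-K[1,1]*c[1]/-c[2]])
def zoom(cam,box,f,name,im=None):
    if im is None: im=manip.camera(cam)
    l,t,r,b=box
    c=cv2.resize(im[t:b,l:r],None,fx=f,fy=f,interpolation=cv2.INTER_CUBIC)
    cv2.imwrite("pics/"+name,c[:,:,::-1]);return im
E
python3 - <<'E'
from h import *
im=zoom("top",(190,120,365,255),4,"topz.png")
im2=zoom("scene",(190,165,365,300),4,"scenez.png")
for cam in("top","scene"):
  for q in ("fuse","handle","mat","spring_jaw","tray"):
    for r in manip.trace(cam,q)[:4]:
        m=r["mask"].astype(np.uint8);ys,xs=np.nonzero(m)
        if len(xs)<5: continue
        print(cam,q,round(r["conf"],2),np.round(r["box"],1),xs.mean().round(1),ys.mean().round(1),cv2.minAreaRect(np.c_[xs,ys].astype(np.float32)))
E
```

```text
top fuse 0.59 [329.4 170.2 345.7 227.5] 337.4 199.1 ((336.61383056640625, 199.01315307617188), (10.927498817443848, 58.64934158325195), 6.581944942474365)
top fuse 0.45 [326.2 186.3 346.3 214.1] 330.8 199.1 ((333.51995849609375, 199.20135498046875), (19.955699920654297, 24.81159019470215), 3.814074993133545)
top handle 0.75 [209.2 154.8 223.  179.4] 215.2 166.0 ((215.0, 166.0), (20.0, 12.0), 90.0)
top mat 0.61 [ 78.8 219.9 146.7 297.3] 115.8 257.6 ((115.89189147949219, 257.6486511230469), (57.868446350097656, 74.30834197998047), 9.462321281433105)
top mat 0.38 [396.5 145.4 436.2 209. ] 415.2 177.7 ((415.2939758300781, 177.52883911132812), (60.470272064208984, 32.24552917480469), 82.03038787841797)
top spring_jaw 0.58 [330.7 188.3 337.2 208.5] 333.5 197.8 ((333.5000305175781, 197.5), (5.085424423217773, 19.473453521728516), 7.125016689300537)
top tray 0.68 [396.8 216.  448.  281.8] 421.4 248.2 ((421.4999694824219, 248.00001525878906), (50.559661865234375, 62.3040657043457), 3.3664603233337402)
top tray 0.37 [323.3 186.7 342.  211.2] 330.5 199.2 ((332.3883056640625, 198.9365692138672),
[... 240 characters left out ...]
 240.5 334.5 246.7] 328.0 243.6 ((328.0, 243.5), (5.0, 10.0), 90.0)
scene mat 0.8 [388.  176.7 450.6 241. ] 422.1 208.3 ((422.8208923339844, 208.2745361328125), (53.18244171142578, 52.675724029541016), 14.67639446258545)
scene spring_jaw 0.73 [280.1 208.8 318.4 272.5] 297.8 238.8 ((296.9773864746094, 237.14938354492188), (18.81081199645996, 67.37838745117188), 18.924644470214844)
scene spring_jaw 0.63 [222.2 198.  234.6 215.5] 229.9 205.7 ((229.60000610351562, 205.80003356933594), (7.155416965484619, 16.994115829467773), 26.56505012512207)
scene tray 0.7 [142.8 142.4 196.5 194.8] 170.1 166.8 ((170.1324005126953, 166.34681701660156), (40.22023010253906, 55.12604522705078), 28.739797592163086)
```

View pics/topz.png

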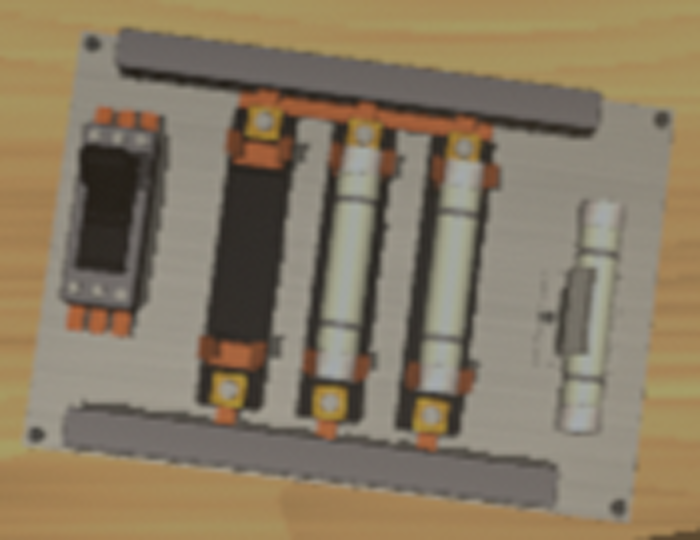

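View pics/scenez.png

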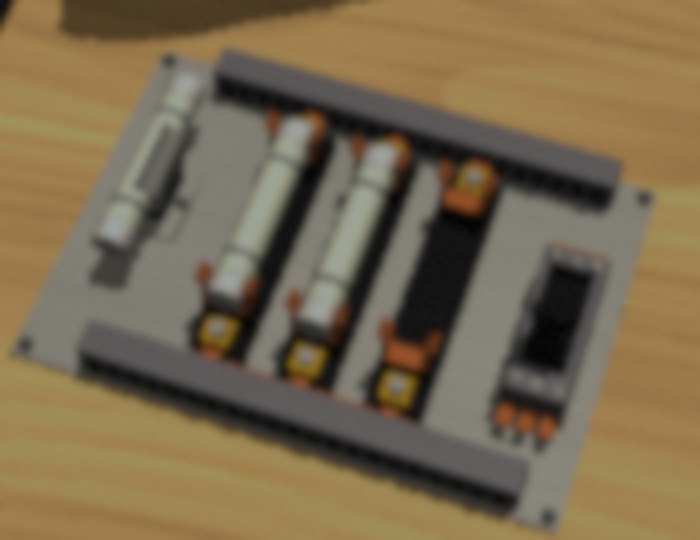

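Run:
```python
from h import *
f=lambda a,b:(190+(a-1.5)/4,120+(b-1.5)/4)
g=lambda a,b:(190+(a-1.5)/4,165+(b-1.5)/4)
P=[pix2w("top",*f(*p),.004) for p in[(92,43),(662,120),(618,507),(37,435)]]
Q=[pix2w("scene",*g(*p),.004) for p in[(548,517),(25,345),(168,61),(645,198)]]
for p,q in zip(P,Q): print(p.round(4),q.round(4))
for R in(P,Q):
  for a,b in((0,1),(3,2)): d=R[a]-R[b];print(np.degrees(np.arctan2(-d[0],d[1])),np.linalg.norm(d))
  for a,b in((0,3),(1,2)): d=R[a]-R[b];print(np.degrees(np.arctan2(d[1],d[0])),np.linalg.norm(d))
print("spare ends",pix2w("top",*f(605,203),.048),pix2w("top",*f(577,431),.048))
print("spare ends sc",pix2w("scene",*g(186,78),.048),pix2w("scene",*g(113,238),.048))
print("empty jaws top mouth",pix2w("top",*f(262,153),.06),pix2w("top",*f(232,352),.06))
print("bolts top",[pix2w("top",*f(*p),.03).round(4) for p in [(263,122),(364,133),(463,147),(229,390),(330,402),(430,414)]])
print("bolts sc",[pix2w("scene",*g(*p),.03).round(4) for p in [(397,388),(307,358),(218,330),(475,178),(398,150),(312,124)]])
```

```text
[0.7307 0.1453 0.004 ] [0.7316 0.1458 0.004 ]
[ 0.6818 -0.2155  0.004 ] [ 0.6838 -0.2147  0.004 ]
[ 0.4371 -0.1825  0.004 ] [ 0.4382 -0.1832  0.004 ]
[0.484  0.1777 0.004 ] [0.4855 0.1795 0.004 ]
-7.725611067598439 0.3640732978250057
-7.411514685544886 0.3632334815998169
-7.484561796276585 0.24888951914278756
-7.678774313671492 0.24689615720379202
-7.5505811329866 0.36371915502085955
-7.423742633093397 0.3657308793681371
-7.790251489672101 0.24839949439847253
-7.325699752717161 0.24758959236754433
spare ends [ 0.62111176 -0.17006085  0.048     ] [ 0.48290306 -0.15051085  0.048     ]
spare ends sc [ 0.47964882 -0.15376727  0.048     ] [ 0.61544614 -0.16750522  0.048     ]
empty jaws top mouth [0.64945611 0.0375985  0.06      ] [0.53026634 0.05561159 0.06      ]
bolts top [array([0.6747, 0.0374, 0.03  ]), array([ 0.6679, -0.0248,  0.03  ]), array([ 0.6591, -0.0859,  0.03  ]), array([0.5096, 0.0584, 0.03  ]), array([ 0.502 , -0.0029,  0.03  ]), array([ 0.4944, -0.0637,  0.03  ])]
bolts sc [array([0.6757, 0.0375, 0.03  ]), array([ 0.6668, -0.0238,  0.03  ]), array([ 0.6589, -0.0855,  0.03  ]), array([0.5094, 0.0601, 0.03  ]), array([0.4975, 0.0033, 0.03  ]), array([ 0.4883, -0.0607,  0.03  ])]
```

```bash
cat >> h.py <<'E'
YAW=np.radians(-7.55)
EX=np.array([np.cos(YAW),np.sin(YAW),0]);EY=np.array([-np.sin(YAW),np.cos(YAW),0]);EZ=np.array([0,0,1.])
def cyl(c,l,r,ex=EX,ey=EY,x0=0):
    t=np.linspace(0,2*np.pi,24)
    return np.array([c+ex*(x0+s*l/2)+r*(np.cos(a)*ey+np.sin(a)*EZ) for s in(-1,1) for a in t])
def hull(cam,pts):
    return cv2.convexHull(np.array([w2pix(cam,p) for p in pts],np.float32))[:,0]
def overlay(cam,box,f,name,hulls,im=None):
    if im is None: im=manip.camera(cam)
    l,t,r,b=box
    c=cv2.resize(im[t:b,l:r],None,fx=f,fy=f,interpolation=cv2.INTER_CUBIC).copy()
    for i,h in enumerate(hulls):
        q=((h-[l,t]+.5)*f-.5)
        cv2.polylines(c,[np.round(q*8).astype(np.int32)],True,[(255,0,0),(0,255,255),(255,0,255),(0,255,0)][i%4],1,cv2.LINE_AA,3)
    cv2.imwrite("pics/"+name,c[:,:,::-1])
def boxp(c,ex,ey,ez,lo,hi):
    return np.array([c+ex*x+ey*y+ez*z for x in(lo[0],hi[0]) for y in(lo[1],hi[1]) for z in(lo[2],hi[2])])
def handle(piv,q):
    a=.5-q; ez=EX*np.sin(a)+EZ*np.cos(a); ex=EX*np.cos(a)-EZ*np.sin(a)
    return boxp(piv,ex,EY,ez,(-.007,-.015,.031),(.007,.015,.061))
E
python3 - <<'E'
from h import *
spare=np.array([.550,-.160,.048]); seat=np.array([.592,.048,.05])
piv=pix2w("top",215.2,166,.095)-EX*.022; piv[2]=.052; print(piv)
for cam,bx in(("top",(200,140,360,240)),("scene",(205,175,345,280))):
    H=[hull(cam,cyl(spare,.14,.0135))]
    for k in(1,2): H.append(hull(cam,cyl(seat-EY*.062*k,.14,.0135)))
    H.append(hull(cam,handle(piv,0)))
    for s in(-1,1): H.append(hull(cam,boxp(seat+EX*.062*s,EX,EY,EZ,(-.007,-.0175,.017),(.007,.0175,.017))))
    overlay(cam,bx,5,cam+"_ov.png",H)
E
```

```text
[0.60181962 0.13166406 0.052     ]
```

View pics/top_ov.png

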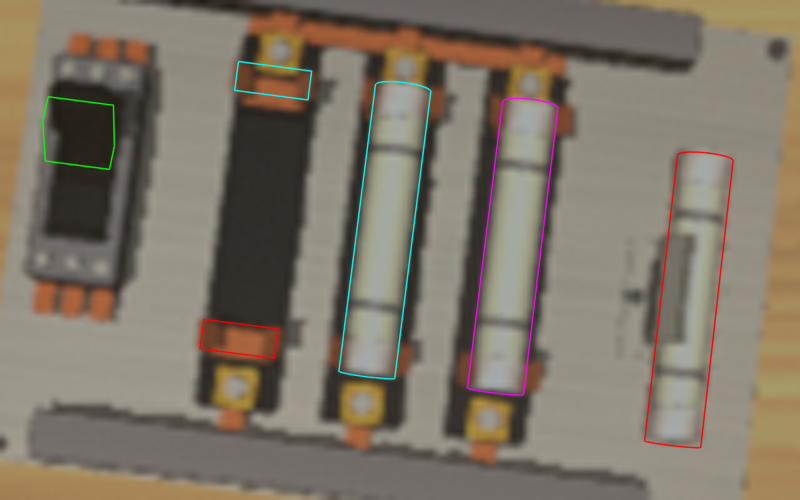

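View pics/scene_ov.png

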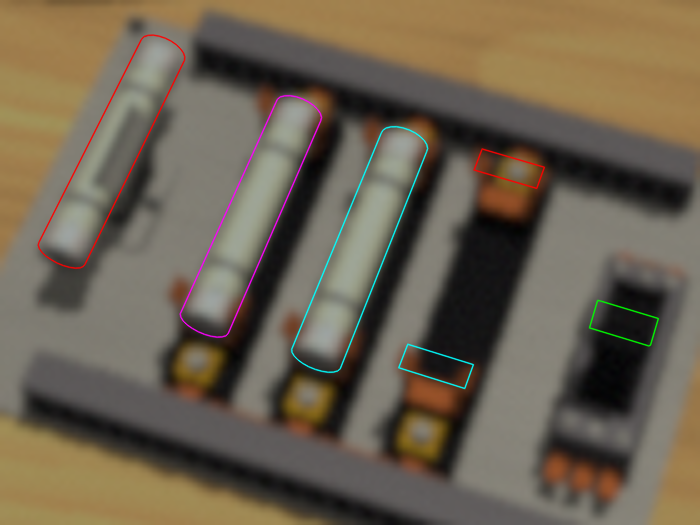

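Run:
```python
from h import *
piv=np.array([.602,.1317,.052])
out=[]
for cam,bx in(("top",(198,140,238,210)),("scene",(305,215,355,275))):
    im=manip.camera(cam); im=np.clip((im.astype(float)/255)**.45*255,0,255).astype(np.uint8)
    overlay(cam,bx,8,"a.png",[hull(cam,handle(piv+EX*.0,0)),hull(cam,handle(piv+EX*.007,0))],im)
    overlay(cam,bx,8,"b.png",[],im)
    a=np.hstack([cv2.imread("pics/a.png"),cv2.imread("pics/b.png")]);cv2.imwrite(f"pics/{cam}_h.png",a)
```

```text
(no output)
```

View pics/top_h.png

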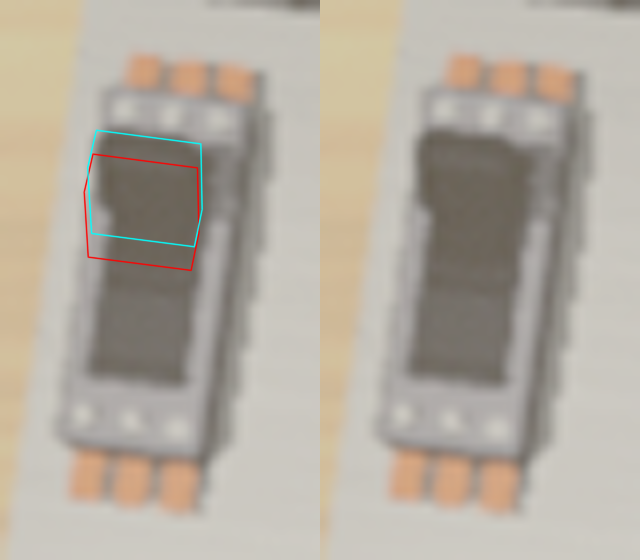

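View pics/scene_h.png

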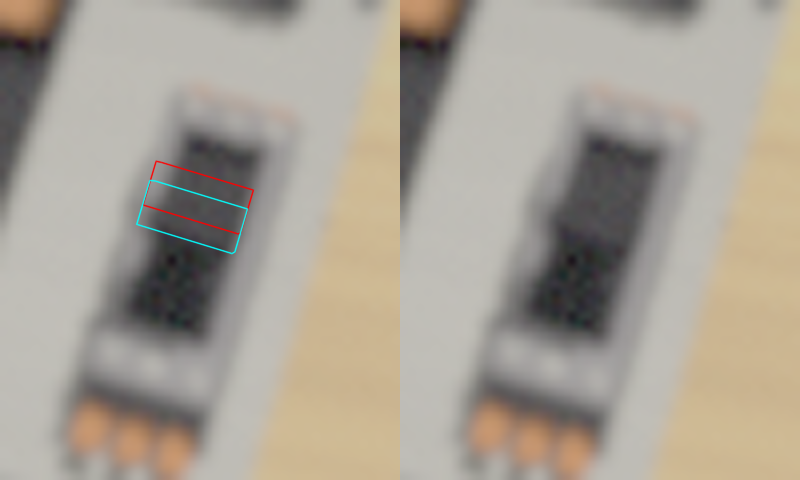

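Run:
```python
from h import *
from scipy.spatial.transform import Rotation as R
s=manip.observe();M=R.from_rotvec(s["tool_rot"]).as_matrix();print(M.round(3))
a=np.degrees(np.arctan2(M[1,0],M[0,0]));print("toolx yaw",a,"to EY", (90-7.55-a+90)%180-90)
for cam in("top","scene"):
  m=[r for r in manip.trace(cam,"mat")][0]["mask"].astype(np.uint8)
  c=max(cv2.findContours(m,0,2)[0],key=cv2.contourArea)
  b=cv2.approxPolyDP(c,6,True)[:,0]
  W=np.array([pix2w(cam,u,v,.005)[:2] for u,v in b]);print(cam,W.round(4).tolist())
  q=cv2.minAreaRect(np.array([pix2w(cam,u,v,.005)[:2]*1000 for u,v in c[:,0]],np.float32));print(q)
```

```text
[[ 0.341 -0.94   0.   ]
 [-0.94  -0.341 -0.   ]
 [ 0.    -0.    -1.   ]]
toolx yaw -70.07521950980534 to EY -27.47478049019466
top [[0.5108, 0.4311], [0.339, 0.4573], [0.3185, 0.3253], [0.4904, 0.2971]]
((415.4877014160156, 377.25250244140625), (139.8304901123047, 179.49160766601562), 81.59789276123047)
scene [[0.3246, 0.3209], [0.4983, 0.2954], [0.518, 0.4312], [0.3452, 0.4551]]
((421.99951171875, 375.6434326171875), (143.46543884277344, 184.62295532226562), 81.72496795654297)
```

Emit:
{"api": "servo_tool", "payload": {"series": [-1,0.22,0.28,0,0.077,-1,0.22,0.28,0,0.077,-1,0.22,0.28,0,0.077,-1,0.22,0.28,0,0.077,-1,0.22,0.28,0,0.077,-1,0.22,0.28,0,0.077,-1,0.22,0.28,0,0.077,-1,0.22,0.28,0,0.077,-1,0.22,0.28,0,0.077,-1,0.22,0.28,0,0.077], "newtons": 30}}

```text
time_s: 1.83
tcp_pos: [0.3998, -0.2121, 0.2315]
tool_rot: [3.141, -0.012, 0.001]
wrist_force: [1.0, -0.0, 0.3]
width: 0.0002
```

Emit:
{"api": "servo_tool", "payload": {"series": [-1,0.22,0.28,0,0.077,-1,0.22,0.28,0,0.077,-1,0.22,0.28,0,0.077,-1,0.22,0.28,0,0.077,-1,0.22,0.28,0,0.077,-1,0.22,0.28,0,0.077,-1,0.22,0.28,0,0.077,-1,0.22,0.28,0,0.077,-1,0.22,0.28,0,0.077,-1,0.22,0.28,0,0.077]}}

```text
time_s: 2.67
tcp_pos: [0.6198, 0.0681, 0.2313]
tool_rot: [2.591, 1.777, 0.0]
wrist_force: [0.9, -1.4, -0.5]
width: 0.0004
```

Emit:
{"api": "servo_tool", "payload": {"series": [-1,0.25,0.27,0,0.0775,-1,0.24,0.27,0,0.0775,-1,0,0,-0.36,0,-1,0,0,-0.36,0,-1,0,0,-0.36,0,-1,0,0,-0.35,0,-1,0,0,0,0,-1,0,0,0,0,-1,0,0,0,0,-1,0,0,0,0]}}

```text
time_s: 3.5
tcp_pos: [0.6699, 0.1205, 0.0913]
tool_rot: [2.361, 2.069, 0.005]
wrist_force: [0.4, 0.0, 0.9]
width: 0.0002
```

Run:
```python
from h import *
zoom("top",(190,120,270,220),6,"t1.png");zoom("scene",(280,190,380,290),6,"s1.png")
cv2.imwrite("pics/c1.png",np.hstack([cv2.resize(cv2.imread("pics/t1.png"),(400,500)),cv2.resize(cv2.imread("pics/s1.png"),(400,500))]))
s=manip.observe();print(s["tcp_pos"],s["wrist_force"])
```

```text
[0.66952563 0.12052126 0.09091819] [ 0.67611724 -0.29880375 -1.09704408]
```

View pics/c1.png

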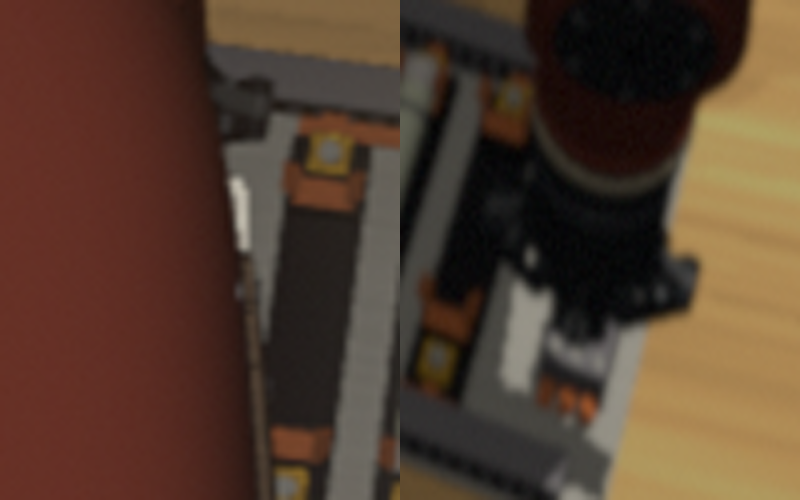

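The arm is behind the grip (scene crop: fingers over the switch at ~(575,320)). Pushing toward the robot.

Emit:
{"api": "servo_tool", "payload": {"series": [-1,0,0,-0.03,0,-1,-0.07,0.009,0,0,-1,-0.07,0.009,0,0,-1,-0.07,0.009,0,0,-1,-0.07,0.009,0,0,-1,-0.07,0.009,0,0,-1,-0.07,0.009,0,0,-1,-0.07,0.009,0,0,-1,-0.06,0.008,0,0,-1,0,0,0,0]}}

```text
time_s: 4.43
tcp_pos: [0.6131, 0.1276, 0.086]
tool_rot: [2.361, 2.07, 0.003]
wrist_force: [4.6, -1.5, 0.1]
width: 0.0001
```

Emit:
{"api": "servo_tool", "payload": {"series": [-1,-0.02,0.003,0,0,-1,-0.02,0.003,0,0,-1,0,0,0,0,-1,0,0,0,0,-1,0,0,0,0,-1,0,0,0,0,-1,0,0,0,0,-1,0,0,0,0,-1,0,0,0,0,-1,0,0,0,0]}}

```text
time_s: 5.27
tcp_pos: [0.6125, 0.1278, 0.0868]
tool_rot: [2.359, 2.067, 0.009]
wrist_force: [13.9, -2.4, -0.4]
width: -0.0
```

Emit:
{"api": "servo_tool", "payload": {"series": [-1,0.1,-0.01,0,0,-1,0.1,-0.01,0.1,0,-1,0,0,0.38,0,-1,0,0,0.38,0,-1,0,0,0.38,0,-1,-0.05,-0.36,0,0,-1,-0.05,-0.36,0,0,-1,-0.05,-0.36,0,0,-1,-0.05,-0.36,0,0,-1,-0.05,-0.36,0,0]}}

```text
time_s: 6.1
tcp_pos: [0.602, -0.0547, 0.2089]
tool_rot: [-2.36, -2.071, 0.002]
wrist_force: [1.7, -0.4, 0.6]
width: 0.0002
```

Emit:
{"api": "servo_tool", "payload": {"series": [0.1,-0.05,-0.36,0,0,0.1,-0.05,-0.36,0,0,0.1,-0.05,-0.36,0,0,0.1,0,0,0,0,0.1,0,0,0,0,0.1,0,0,0,0,0.1,0,0,0,0,0.1,0,0,0,0,0.1,0,0,0,0,0.1,0,0,0,0]}}

```text
time_s: 6.93
tcp_pos: [0.589, -0.1609, 0.2093]
tool_rot: [-2.361, -2.072, 0.0]
wrist_force: [0.6, 0.3, -1.2]
width: 0.0468
```

Run:
```python
from h import *
piv=np.array([.608,.130,.052])
im=manip.camera("top"); im=np.clip((im.astype(float)/255)**.45*255,0,255).astype(np.uint8)
overlay("top",(190,130,260,210),8,"h2.png",[hull("top",handle(piv,1)),hull("top",handle(piv,.85))],im)
zoom("top",(190,110,370,250),4,"t2.png",im)
s=manip.observe();print(s["tcp_pos"],s["wrist_force"],s["width"])
```

```text
[ 0.5890616  -0.16116512  0.20931206] [-0.75938998 -0.0396252  -0.47823308] 0.04688214267360871
```

View pics/h2.png

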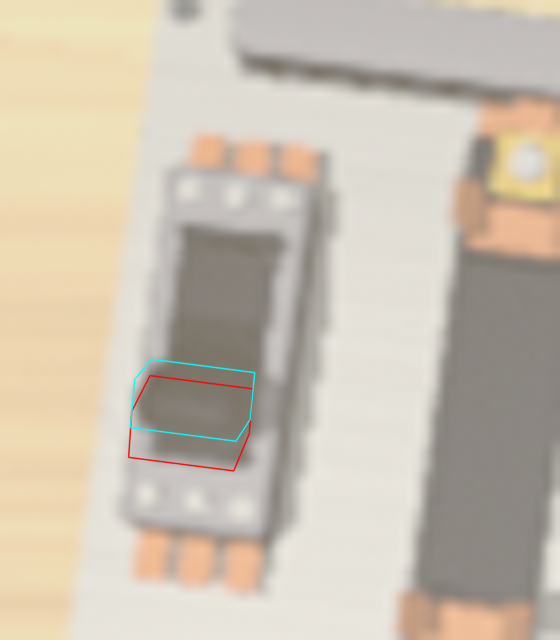

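View pics/t2.png

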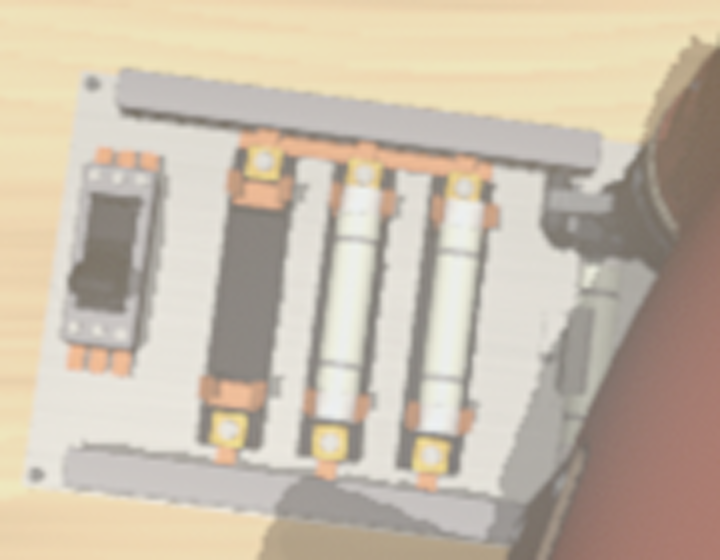

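Run:
```python
from h import *
for z,u,v in((.102,198+152/8,140+134/8),(.102,190+190/8,130+432/8),(.05,217.1,174.1),(.06,217.1,174.1),(.055,190+228/8,130+235/8),(.055,190+200/8,130+463/8)):
    p=pix2w("top",u,v,z); print(z,p.round(4),"along EX",(p@EX).round(4),"EY",(p@EY).round(4))
print((np.array([.608,.13,0])@EX))
```

```text
0.102 [0.6438 0.1241 0.102 ] along EX 0.6219 EY 0.2076
0.102 [0.581  0.1311 0.102 ] along EX 0.5587 EY 0.2063
0.05 [0.612  0.1289 0.05  ] along EX 0.5898 EY 0.2082
0.06 [0.6104 0.1279 0.06  ] along EX 0.5883 EY 0.207
0.055 [0.6468 0.1252 0.055 ] along EX 0.6247 EY 0.2091
0.055 [0.5781 0.1332 0.055 ] along EX 0.5556 EY 0.208
0.5856481172313496
```

Handle reads as against its OFF stop (14 N at the stop, geometry agrees with -0.5 rad). Now go down by the fuse's far end.

Emit:
{"api": "servo_tool", "payload": {"series": [0.1,0.016,-0.043,0,0,0.1,0,0,-0.36,0,0.1,0,0,-0.36,0,0.1,0,0,-0.36,0,0.1,0,0,0,0,0.1,0,0,0,0,0.1,0,0,0,0,0.1,0,0,0,0,0.1,0,0,0,0,0.1,0,0,0,0]}}

```text
time_s: 7.82
tcp_pos: [0.5915, -0.1666, 0.103]
tool_rot: [2.361, 2.069, 0.002]
wrist_force: [0.2, 0.8, 0.0]
width: 0.0469
```

Run:
```python
from h import *
im=manip.camera("scene"); im=np.clip((im.astype(float)/255)**.5*255,0,255).astype(np.uint8)
sp=np.array([.550,-.160,.048])
overlay("scene",(190,165,280,265),8,"s3.png",[hull("scene",cyl(sp,.14,.0135))],im)
s=manip.observe();print(s["tcp_pos"],s["wrist_force"],s["width"])
```

```text
[ 0.5912867  -0.16645166  0.10265047] [0.04545112 0.54873574 0.95910286] 0.04692296715335419
```

View pics/s3.png

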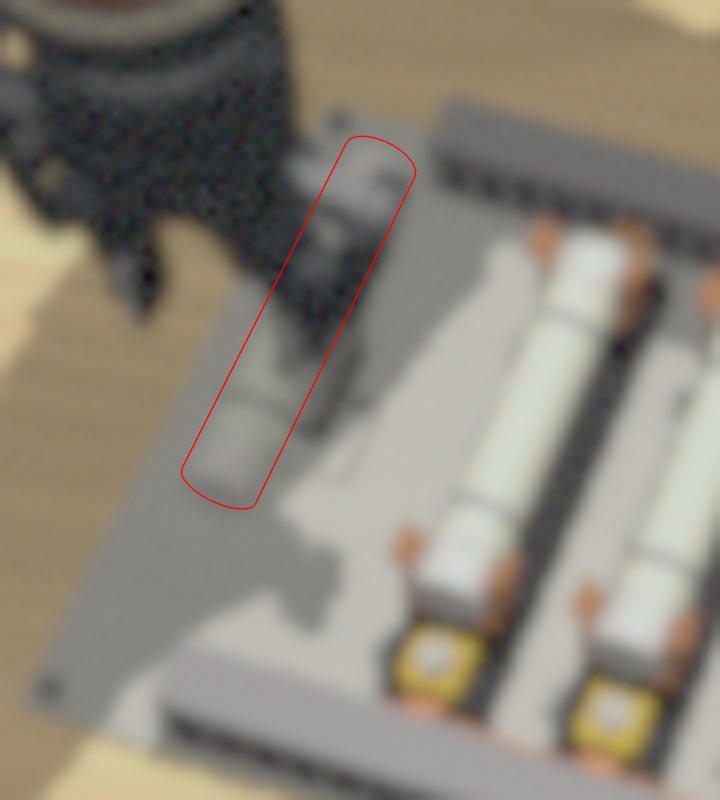

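Emit:
{"api": "servo_tool", "payload": {"series": [0.1,-0.017,0.016,0,0,0.1,0,0,-0.2,0,0.1,0,0,-0.2,0,0.1,0,0,-0.15,0,0.1,0,0,-0.1,0,0.1,0,0,0,0,0.1,0,0,0,0,0.1,0,0,0,0,0.1,0,0,0,0,0.1,0,0,0,0]}}

```text
time_s: 8.7
tcp_pos: [0.5895, -0.1648, 0.0373]
tool_rot: [2.361, 2.07, 0.001]
wrist_force: [-0.2, -1.8, 0.4]
width: 0.0468
```

Emit:
{"api": "servo_tool", "payload": {"series": [-0.2,0,0,0,0,-0.3,0,0,0,0,-0.4,0,0,0,0,-0.5,0,0,0,0,-1,0,0,0,0,-1,0,0,0,0,-1,0,0,0,0,-1,0,0,0,0,-1,0,0,0,0,-1,0,0,0,0], "newtons": 20}}

```text
time_s: 9.53
tcp_pos: [0.5901, -0.1646, 0.037]
tool_rot: [2.361, 2.07, 0.003]
wrist_force: [5.9, 0.8, 5.5]
width: 0.0241
```

Run:
```python
from h import *
im=manip.camera("scene"); im=np.clip((im.astype(float)/255)**.5*255,0,255).astype(np.uint8)
zoom("scene",(190,165,280,265),8,"s4.png",im)
s=manip.observe();print(s["tcp_pos"],s["wrist_force"],s["ft_torque"],s["width"])
```

```text
[ 0.59014937 -0.16466118  0.03702464] [5.09663217 0.6564035  4.84431809] [ 0.34265011 -1.03741409 -0.01337036] 0.024424111160384038
```

View pics/s4.png

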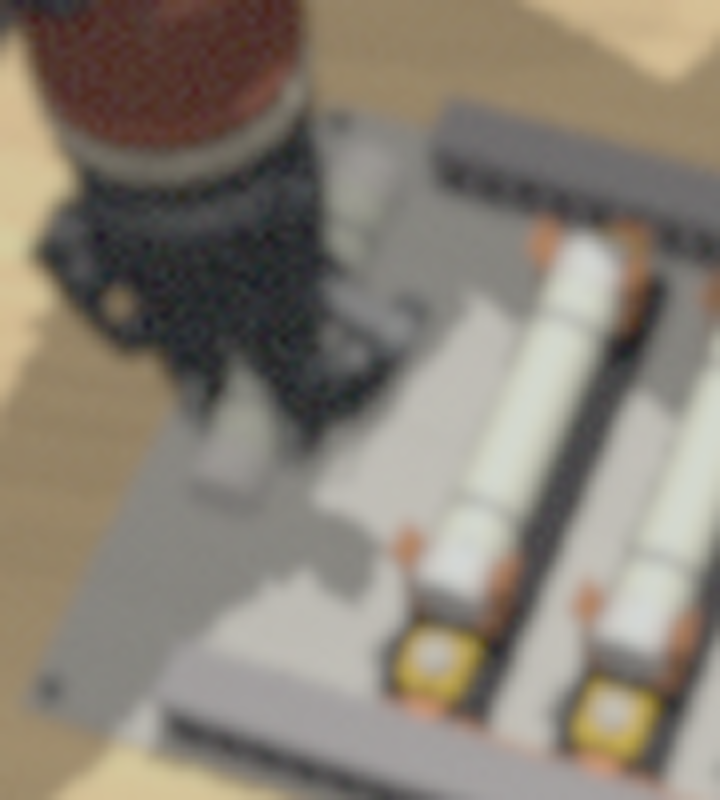

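Emit:
{"api": "servo_tool", "payload": {"series": [-1,0.005,0,0.005,0,-1,0.005,0,0.005,0,-1,0,0,0,0,-1,0,0,0,0,-1,0,0,0,0,-1,0,0,0,0,-1,0,0,0,0,-1,0,0,0,0,-1,0,0,0,0,-1,0,0,0,0], "newtons": 60}}

```text
time_s: 10.42
tcp_pos: [0.5901, -0.1648, 0.0372]
tool_rot: [2.362, 2.07, 0.0]
wrist_force: [4.7, -1.1, 0.2]
width: 0.023
```

Emit:
{"api": "servo_tool", "payload": {"series": [-1,-0.003,-0.02,0.02,0,-1,-0.003,-0.02,0.02,0,-1,-0.003,-0.02,0.02,0,-1,-0.003,-0.02,0.02,0,-1,0,0,0,0,-1,0,0,0,0,-1,0,0,0,0,-1,0,0,0,0,-1,0,0,0,0,-1,0,0,0,0]}}

```text
time_s: 11.25
tcp_pos: [0.5889, -0.1725, 0.0448]
tool_rot: [-2.362, -2.071, -0.001]
wrist_force: [6.4, -0.3, -4.8]
width: 0.023
```

Run:
```python
from h import *
s=manip.observe();print(s["tcp_pos"],s["wrist_force"],s["ft_torque"],s["width"])
im=manip.camera("scene"); im=np.clip((im.astype(float)/255)**.5*255,0,255).astype(np.uint8)
zoom("scene",(200,170,260,245),8,"s5.png",im)
```

```text
[ 0.58889187 -0.17246632  0.04475512] [ 6.40333233 -0.3498323  -4.84218771] [-0.06668709 -1.40449526 -0.15061793] 0.023022108265457603
```

View pics/s5.png

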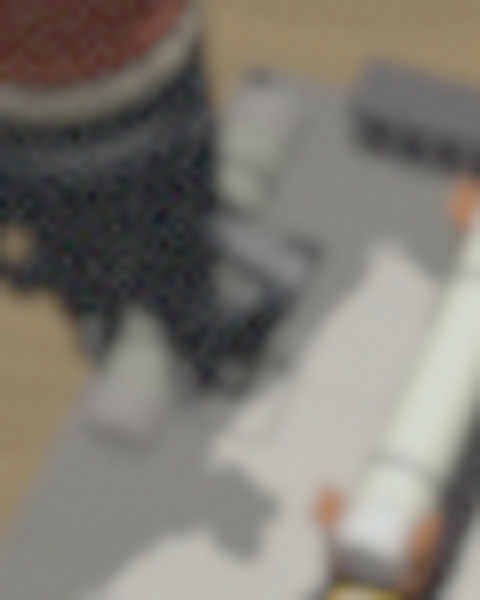

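Emit:
{"api": "servo_tool", "payload": {"series": [-1,-0.003,-0.02,0.02,0,-1,-0.003,-0.02,0.02,0,-1,-0.003,-0.02,0.02,0,-1,-0.003,-0.02,0.02,0,-1,-0.003,-0.02,0.02,0,-1,-0.003,-0.02,0.02,0,-1,-0.003,-0.02,0.02,0,-1,0,0,0,0,-1,0,0,0,0,-1,0,0,0,0]}}

```text
time_s: 12.13
tcp_pos: [0.5862, -0.1865, 0.0591]
tool_rot: [-2.362, -2.07, 0.0]
wrist_force: [-0.1, -0.5, -1.1]
width: 0.0225
```

Emit:
{"api": "servo_tool", "payload": {"series": [-1,-0.003,-0.02,0.03,0,-1,-0.003,-0.02,0.03,0,-1,-0.003,-0.02,0.03,0,-1,-0.003,-0.02,0.03,0,-1,0,0,0.1,0,-1,0,0,0.2,0,-1,0,0,0.3,0,-1,0,0,0.3,0,-1,0,0,0.3,0,-1,0,0,0,0]}}

```text
time_s: 12.97
tcp_pos: [0.5882, -0.1958, 0.1985]
tool_rot: [2.356, 2.065, 0.006]
wrist_force: [1.6, 0.1, -0.7]
width: 0.0228
```

Run:
```python
from h import *
s=manip.observe();print(s["tcp_pos"],s["wrist_force"],s["ft_torque"],s["width"])
for c,b,n in(("scene",(190,120,290,240),"s6.png"),("top",(280,120,380,260),"t6.png")):
    im=manip.camera(c); im=np.clip((im.astype(float)/255)**.5*255,0,255).astype(np.uint8)
    zoom(c,b,4,n,im)
a=cv2.imread("pics/s6.png");b=cv2.imread("pics/t6.png");cv2.imwrite("pics/c6.png",np.hstack([a,b[:480]]))
```

```text
[ 0.5881651  -0.19583848  0.19846201] [ 1.63301905  0.14828425 -0.67944087] [-0.04744921 -0.16008812 -0.03707628] 0.022797998048523213
```

View pics/c6.png

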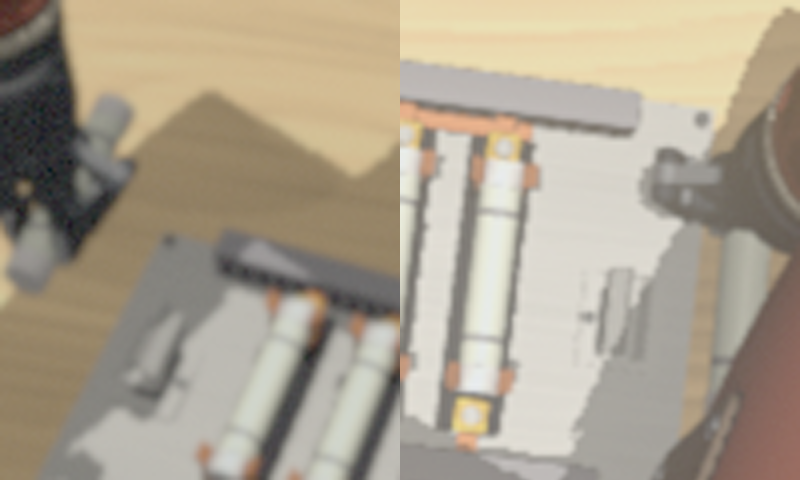

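Run:
```python
from h import *
s=manip.observe();g=s["tcp_pos"]+[0,0,.0108]
im=manip.camera("scene"); im=np.clip((im.astype(float)/255)**.5*255,0,255).astype(np.uint8)
H=[]
for d in(0,8):
    a=np.radians(d); ex=EX*np.cos(a)+EZ*np.sin(a)
    c=g-ex*.041
    t=np.linspace(0,6.28,24);ez=np.cross(ex,EY)
    H.append(hull("scene",np.array([c+ex*.07*k+.0135*(np.cos(q)*EY+np.sin(q)*ez) for k in(-1,1) for q in t])))
overlay("scene",(180,125,240,205),8,"s7.png",H,im)
```

```text
(no output)
```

View pics/s7.png

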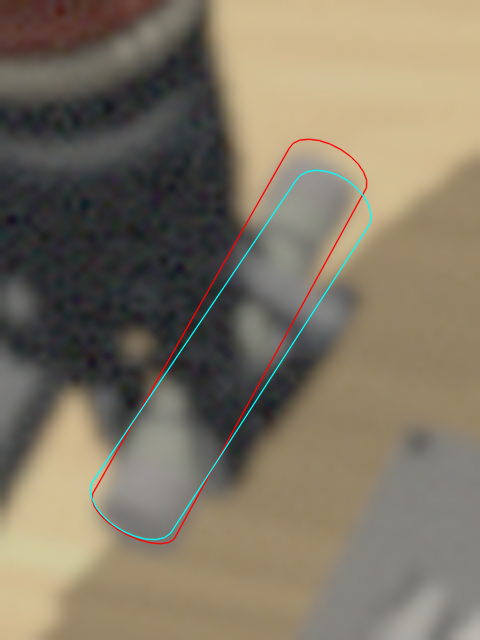

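Emit:
{"api": "servo_tool", "payload": {"series": [-1,-0.02,0.08,0,0,-1,-0.04,0.16,0,0,-1,-0.06,0.26,0,0,-1,-0.06,0.26,0,0,-1,-0.06,0.26,0,0,-1,-0.06,0.26,0,0,-1,-0.06,0.26,0,0,-1,-0.06,0.26,0,0,-1,-0.06,0.26,0,0,-1,-0.06,0.26,0,0], "newtons": 80}}

```text
time_s: 13.95
tcp_pos: [0.5296, 0.0391, 0.19]
tool_rot: [-2.361, -2.07, 0.003]
wrist_force: [0.4, 0.3, -1.6]
width: 0.0224
```

Emit:
{"api": "servo_tool", "payload": {"series": [-1,-0.06,0.26,0,0,-1,-0.06,0.26,0,0,-1,-0.06,0.26,0,0,-1,-0.06,0.26,0,0,-1,-0.06,0.26,0,0,-1,-0.06,0.26,0,0,-1,-0.06,0.26,0,0,-1,-0.06,0.26,0,0,-1,-0.06,0.26,0,0,-1,-0.06,0.26,0,0]}}

```text
time_s: 14.78
tcp_pos: [0.4695, 0.2985, 0.19]
tool_rot: [-2.362, -2.071, 0.004]
wrist_force: [0.6, 0.8, -1.5]
width: 0.0225
```

Emit:
{"api": "servo_tool", "payload": {"series": [-1,-0.06,0.26,0,0,-1,-0.06,0.26,0,0,-1,-0.04,0.16,0,0,-1,-0.02,0.08,0,0,-1,0,0,0,0,-1,0,0,-0.2,0,-1,0,0,-0.3,0,-1,0,0,-0.3,0,-1,0,0,-0.2,0,-1,0,0,0,0]}}

```text
time_s: 15.62
tcp_pos: [0.4506, 0.3703, 0.0868]
tool_rot: [-2.363, -2.069, 0.013]
wrist_force: [-0.8, -0.6, -1.4]
width: 0.022
```

Run:
```python
from h import *
s=manip.observe();print(s["tcp_pos"],s["wrist_force"],s["width"]);g=s["tcp_pos"]+[0,0,.0108]
M=boxp(np.array([.418,.3765,0]),*[np.array(v) for v in((.989,-.146,0),(.146,.989,0),(0,0,1))],(-.09,-.07,.005),(.09,.07,.005))
H=[]
for d in(0,5):
    a=np.radians(d); ex=EX*np.cos(a)+EZ*np.sin(a)
    c=g-ex*.041
    t=np.linspace(0,6.28,24);ez=np.cross(ex,EY)
    H.append(np.array([c+ex*.07*k+.0135*(np.cos(q)*EY+np.sin(q)*ez) for k in(-1,1) for q in t]))
for cam,b in(("scene",(375,130,475,250)),("top",(70,200,170,320))):
    im=manip.camera(cam); im=np.clip((im.astype(float)/255)**.5*255,0,255).astype(np.uint8)
    overlay(cam,b,4,cam+"8.png",[hull(cam,h) for h in H+[M]],im)
cv2.imwrite("pics/c8.png",np.hstack([cv2.imread(f"pics/{c}8.png") for c in("scene","top")]))
```

```text
[0.45060728 0.37027762 0.08680717] [-0.84310583 -0.58637032 -1.35466685] 0.022006184742759637
```

View pics/c8.png

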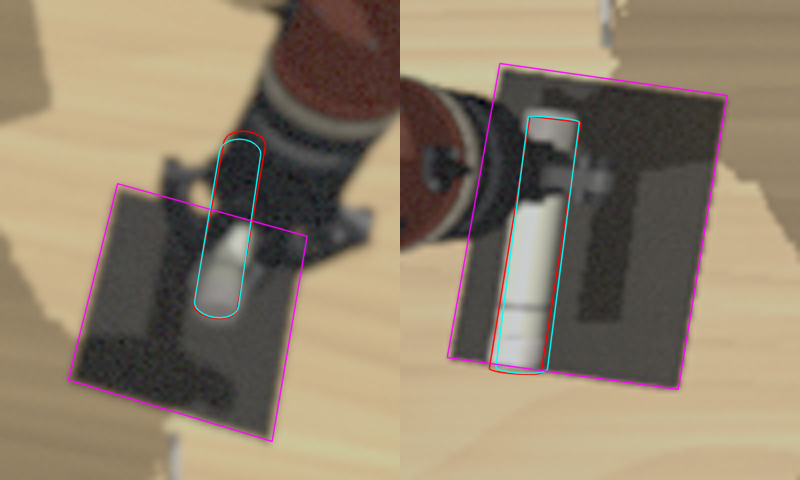

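Emit:
{"api": "servo_tool", "payload": {"series": [-1,0.04,0,-0.2,0,-1,0.04,0,-0.2,0,-1,0,0,-0.16,0,-1,0,0,-0.08,0,-1,0,0,0,0,-1,0,0,0,0,-1,0,0,0,0,-1,0,0,0,0,-1,0,0,0,0,-1,0,0,0,0]}}

```text
time_s: 16.55
tcp_pos: [0.4617, 0.3737, 0.028]
tool_rot: [2.362, 2.071, 0.002]
wrist_force: [0.8, -0.1, -2.7]
width: 0.0223
```

Emit:
{"api": "servo_tool", "payload": {"series": [-1,0,0,-0.02,0,-1,0,0,-0.02,0,-1,0,0,-0.02,0,-1,0,0,-0.02,0,-1,0,0,-0.02,0,-1,0,0,0,0,-1,0,0,0,0,-1,0,0,0,0,-1,0,0,0,0,-1,0,0,0,0]}}

```text
time_s: 17.38
tcp_pos: [0.4614, 0.3735, 0.0174]
tool_rot: [-2.362, -2.071, -0.0]
wrist_force: [-0.6, -0.5, -1.9]
width: 0.0221
```

Emit:
{"api": "servo_tool", "payload": {"series": [-1,0,0,-0.015,0,-1,0,0,-0.015,0,-1,0,0,-0.015,0,-1,0,0,-0.015,0,-1,0,0,-0.01,0,-1,0,0,0,0,-1,0,0,0,0,-1,0,0,0,0,-1,0,0,0,0,-1,0,0,0,0]}}

```text
time_s: 18.22
tcp_pos: [0.4614, 0.3735, 0.0104]
tool_rot: [2.362, 2.071, 0.0]
wrist_force: [0.4, -0.5, -1.2]
width: 0.0222
```

Run:
```python
from h import *
s=manip.observe();print(s["tcp_pos"],s["wrist_force"],s["ft_torque"],s["width"]);g=s["tcp_pos"]+[0,0,.0108]
H=[]
for d in(0,5):
    a=np.radians(d); ex=EX*np.cos(a)+EZ*np.sin(a)
    c=g-ex*.041
    t=np.linspace(0,6.28,24);ez=np.cross(ex,EY)
    H.append(np.array([c+ex*.07*k+.0135*(np.cos(q)*EY+np.sin(q)*ez) for k in(-1,1) for q in t]))
for cam,b in(("scene",(375,150,465,260)),("top",(70,200,160,310))):
    im=manip.camera(cam); im=np.clip((im.astype(float)/255)**.5*255,0,255).astype(np.uint8)
    overlay(cam,b,4,cam+"9.png",[hull(cam,h) for h in H],im)
cv2.imwrite("pics/c9.png",np.hstack([cv2.imread(f"pics/{c}9.png") for c in("scene","top")]))
```

```text
[0.46139714 0.37347956 0.01036852] [ 0.41356314 -0.53039712 -1.15109572] [-0.01615825 -0.03199691  0.01192374] 0.022248467240120567
```

View pics/c9.png

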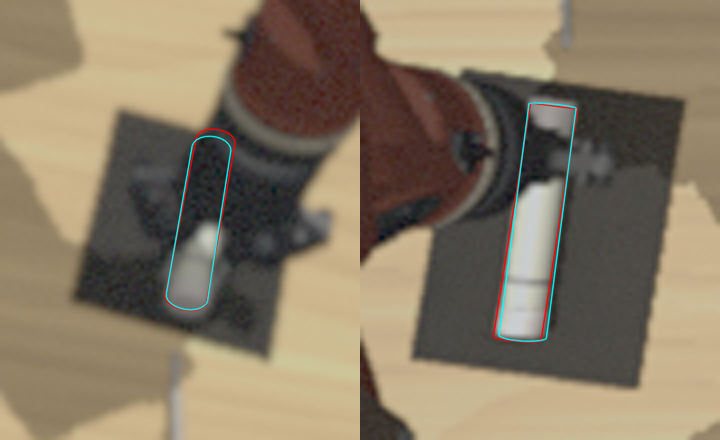

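Emit:
{"api": "servo_tool", "payload": {"series": [-1,0,0,-0.01,0,-1,0,0,-0.01,0,-1,0,0,0,0,-1,0,0,0,0,-1,0,0,0,0,-1,0,0,0,0,-1,0,0,0,0,-1,0,0,0,0,-1,0,0,0,0,-1,0,0,0,0]}}

```text
time_s: 19.15
tcp_pos: [0.4614, 0.3735, 0.0084]
tool_rot: [-2.362, -2.071, -0.0]
wrist_force: [-0.9, -0.2, -0.6]
width: 0.0223
```

Emit:
{"api": "servo_tool", "payload": {"series": [-1,0,0,-0.008,0,-1,0,0,0,0,-1,0,0,0,0,-1,0,0,0,0,-1,0,0,0,0,-1,0,0,0,0,-1,0,0,0,0,-1,0,0,0,0,-1,0,0,0,0,-1,0,0,0,0]}}

```text
time_s: 19.98
tcp_pos: [0.4614, 0.3735, 0.008]
tool_rot: [2.362, 2.071, 0.001]
wrist_force: [-3.3, -1.2, 5.9]
width: 0.0222
```

Run:
```python
from h import *
for i in range(4):
    manip.camera("top");s=manip.observe();print(s["tcp_pos"].round(4),s["wrist_force"].round(2),s["ft_torque"].round(3),s["joint_torque"].round(2))
```

```text
[0.4614 0.3735 0.008 ] [-1.13 -0.39  5.39] [-0.273  0.313  0.016] [-1.500e-01 -6.499e+01  2.560e+01 -8.700e-01  5.000e-02 -0.000e+00]
[0.4614 0.3735 0.008 ] [-1.38 -0.61  4.47] [-0.179  0.275 -0.024] [-1.500e-01 -6.499e+01  2.561e+01 -8.700e-01  5.000e-02 -0.000e+00]
[0.4614 0.3735 0.008 ] [-1.46 -0.66  5.06] [-0.217  0.344 -0.016] [-1.400e-01 -6.499e+01  2.560e+01 -8.700e-01  5.000e-02 -0.000e+00]
[0.4615 0.3735 0.008 ] [-2.06 -0.92  6.07] [-0.267  0.307 -0.011] [-1.500e-01 -6.499e+01  2.560e+01 -8.700e-01  5.000e-02 -0.000e+00]
```

Emit:
{"api": "servo_tool", "payload": {"series": [-0.45,0,0,0,0,-0.4,0,0,0,0,-0.35,0,0,0,0,-0.3,0,0,0,0,-0.2,0,0,0,0,-0.1,0,0,0,0,0,0,0,0,0,0.1,0,0,0,0,0.1,0,0,0,0,0.1,0,0,0,0], "newtons": 20}}

```text
time_s: 21.02
tcp_pos: [0.4613, 0.3734, 0.0075]
tool_rot: [2.362, 2.071, -0.0]
wrist_force: [-0.3, -0.3, -0.2]
width: 0.047
```

Emit:
{"api": "servo_tool", "payload": {"series": [0.1,0,0,0.05,0,0.1,0,0,0.1,0,0.1,0,0,0.2,0,0.1,0,0,0.3,0,0.1,0,0.2,0.2,0,0.1,0,0.3,0.2,0,0.1,0,0.3,0,0,0.1,0,0.3,0,0,0.1,0,0.1,0,0,0.1,0,0,0,0]}}

```text
time_s: 21.85
tcp_pos: [0.461, 0.4961, 0.1134]
tool_rot: [-2.36, -2.074, -0.003]
wrist_force: [-0.4, 0.1, 0.2]
width: 0.0466
```

Run:
```python
from h import *
s=manip.observe();print(s["tcp_pos"],s["wrist_force"],s["width"])
c0=np.array([.4614,.3735,.0185])-EX*.041
for cam,b in(("scene",(375,160,465,250)),("top",(70,205,160,305))):
    im=manip.camera(cam); 
    for r in manip.trace(cam,"fuse")[:3]:
        m=r["mask"];ys,xs=np.nonzero(m);W=np.array([pix2w(cam,u,v,.0185)[:2]*1000 for u,v in zip(xs,ys)],np.float32);print(cam,r["conf"],cv2.minAreaRect(W))
    im=np.clip((im.astype(float)/255)**.5*255,0,255).astype(np.uint8)
    overlay(cam,b,4,cam+"10.png",[hull(cam,cyl(c0,.14,.0135))],im)
a,b=[cv2.imread(f"pics/{c}10.png") for c in("scene","top")]
cv2.imwrite("pics/c10.png",np.hstack([a,b[:360]]))
```

```text
[0.46104545 0.49606849 0.11342595] [-0.41133579  0.05385092  0.18958981] 0.04659314315526771
top 0.9 ((423.0909118652344, 379.2458190917969), (28.578184127807617, 141.33419799804688), 83.2327880859375)
```

View pics/c10.png

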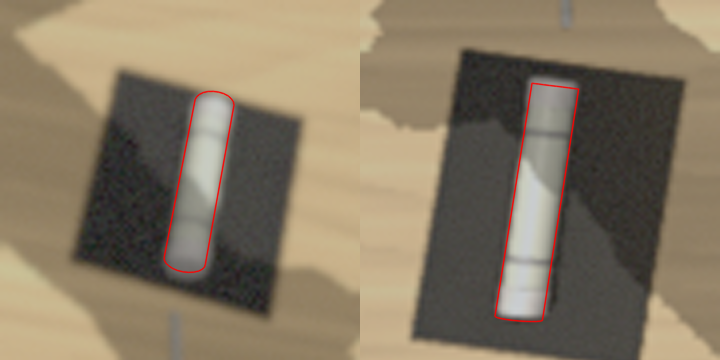

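Run:
```python
from h import *
for cam,e in(("top",[(118.2,224.4),(110.,285.2)]),("scene",[(428.6,182.9),(421.7,229.6)])):
    for z in(.0185,.025):
        W=[pix2w(cam,*p,z) for p in e];m=(W[0]+W[1])/2;print(cam,z,[w.round(4) for w in W],m.round(4),np.linalg.norm(W[0]-W[1]))
```

```text
top 0.0185 [array([0.4941, 0.3702, 0.0185]), array([0.3486, 0.3861, 0.0185])] [0.4214 0.3782 0.0185] 0.1464362209161096
top 0.025 [array([0.4938, 0.3681, 0.025 ]), array([0.3491, 0.384 , 0.025 ])] [0.4215 0.376  0.025 ] 0.1455626174047409
scene 0.0185 [array([0.3424, 0.3894, 0.0185]), array([0.5047, 0.3728, 0.0185])] [0.4236 0.3811 0.0185] 0.16316632971980874
scene 0.025 [array([0.3475, 0.3875, 0.025 ]), array([0.5087, 0.371 , 0.025 ])] [0.4281 0.3793 0.025 ] 0.1620746036663248
```

Emit:
{"api": "servo_tool", "payload": {"series": [0.1,-0.1,-0.29,0,0,0.1,-0.1,-0.3,0,0,0.1,-0.1,-0.29,0,0,0.1,-0.085,-0.296,0,0,0.1,0,0,0,0,0.1,0,0,-0.3,0,0.1,0,0,-0.3,0,0.1,0,0,-0.2,0,0.1,0,0,0,0,0.1,0,0,0,0]}}

```text
time_s: 22.88
tcp_pos: [0.4224, 0.3748, 0.0324]
tool_rot: [-2.363, -2.07, 0.003]
wrist_force: [-0.3, -0.6, 0.4]
width: 0.0466
```

Emit:
{"api": "servo_tool", "payload": {"series": [0.1,0,0.034,0,0,0.1,0,0,-0.1,0,0.1,0,0,-0.1,0,0.1,0,0,-0.04,0,0.1,0,0,0,0,-0.3,0,0,0,0,-0.5,0,0,0,0,-1,0,0,0,0,-1,0,0,0,0,-1,0,0,0,0]}}

```text
time_s: 23.72
tcp_pos: [0.423, 0.3793, 0.0087]
tool_rot: [2.362, 2.071, 0.001]
wrist_force: [0.4, 0.3, -0.4]
width: 0.0242
```

Emit:
{"api": "servo_tool", "payload": {"series": [-1,0,0,0,0,-1,0,0,0,0,-1,0,0,0,0,-1,0,0,0.05,0,-1,0,0,0.1,0,-1,0,0,0.2,0,-1,0,0,0.3,0,-1,0,0,0.3,0,-1,0,0,0.3,0,-1,0,0,0.3,0], "newtons": 70}}

```text
time_s: 24.55
tcp_pos: [0.4225, 0.379, 0.1657]
tool_rot: [2.362, 2.071, 0.0]
wrist_force: [0.4, 0.7, -1.8]
width: 0.0225
```

Run:
```python
from h import *
s=manip.observe();print(s["tcp_pos"],s["wrist_force"],s["ft_torque"],s["width"])
c0=s["tcp_pos"]+[0,0,.0105]
for cam in("scene","top"):
    u,v=w2pix(cam,c0).astype(int);b=(u-50,v-50,u+50,v+50)
    im=manip.camera(cam)
    im=np.clip((im.astype(float)/255)**.5*255,0,255).astype(np.uint8)
    overlay(cam,b,4,cam+"11.png",[hull(cam,cyl(c0,.14,.0135))],im)
a,b=[cv2.imread(f"pics/{c}11.png") for c in("scene","top")]
cv2.imwrite("pics/c11.png",np.hstack([a,b]))
```

```text
[0.42251613 0.37900323 0.16574959] [ 0.38464355  0.66099445 -1.81856991] [ 0.04547391 -0.05740665 -0.01827265] 0.022474218002268766
```

View pics/c11.png

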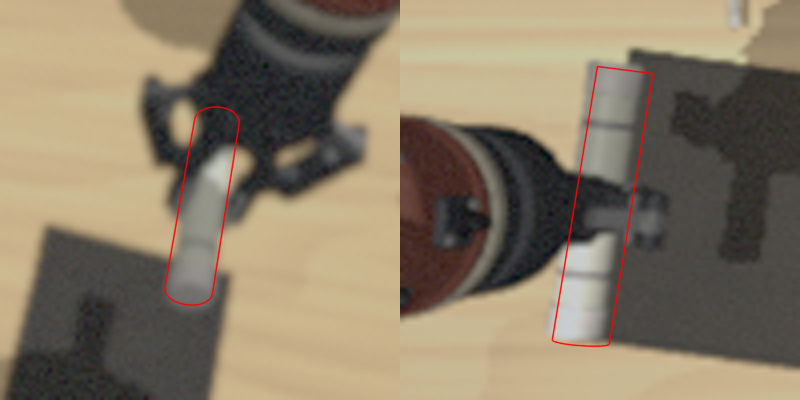

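Run:
```python
from h import *
seat=np.array([.592,.048,.05])
for cam in("top","scene"):
    g=cv2.cvtColor(manip.camera(cam),cv2.COLOR_RGB2GRAY).astype(np.float32)
    cp=manip.camera_info(cam)["cam_to_world"][:3,3]
    for k in(1,2):
        c=seat-EY*.062*k
        # silhouette offset directions
        v=cp-c; v=v-EX*(v@EX); v/=np.linalg.norm(v); n=np.cross(EX,v); n*=np.sign(n@EY)
        res=[]
        for x in np.linspace(-.045,.045,19):
            t=np.linspace(-.022,.022,177)
            uv=np.array([w2pix(cam,c+EX*x+n*q) for q in t],np.float32)
            p=cv2.remap(g,uv[:,:1],uv[:,1:],cv2.INTER_LINEAR)[:,0]
            m=p.max();lo=p[t<-.005].min();hi=p[t>.005].min();i=p.argmax()
            a=next((t[j] for j in range(88,-1,-1) if p[j]<(m+lo)/2),np.nan);b=next((t[j] for j in range(88,177) if p[j]<(m+hi)/2),np.nan)
            res.append((a,b))
        r=np.nanmedian(np.array(res),0)*1000; q=np.array(res).mean(1)*1000
        print(cam,k,"edges mm",r.round(2),"centre",r.mean().round(2),"n",n.round(2),"slope deg",np.degrees(np.polyfit(np.linspace(-45,45,19)[~np.isnan(q)],q[~np.isnan(q)],1)[0]).round(2))
```

```text
Traceback (most recent call last):
  File "h.py", line 8, in w2pix
    i=manip.camera_info(cam);K=i["intrinsics"];T=i["cam_to_world"]
ValueError: time passes only in moves, steps and waits
```

```bash
python3 - <<'E'
s=open("h.py").read().replace("i=manip.camera_info(cam);","i=CI(cam);")
s=s.replace("import cv2, numpy as np","import cv2, numpy as np, functools\nCI=functools.lru_cache(None)(lambda c: manip.camera_info(c))")
open("h.py","w").write(s)
E
cat > edges.py <<'E'
from h import *
seat=np.array([.592,.048,.05])
def run(ks=(1,2)):
  for cam in("top","scene"):
    g=cv2.cvtColor(manip.camera(cam),cv2.COLOR_RGB2GRAY).astype(np.float32)
    cp=CI(cam)["cam_to_world"][:3,3]
    for k in ks:
        c=seat-EY*.062*k
        v=cp-c; v=v-EX*(v@EX); v/=np.linalg.norm(v); n=np.cross(EX,v); n*=np.sign(n@EY)
        res=[];X=np.linspace(-45,45,19)
        for x in X/1000:
            t=np.linspace(-.022,.022,177)
            uv=np.array([w2pix(cam,c+EX*x+n*q) for q in t],np.float32)
            p=cv2.remap(g,uv[:,:1].copy(),uv[:,1:].copy(),cv2.INTER_LINEAR)[:,0]
            m=p.max();lo=p[t<-.005].min();hi=p[t>.005].min()
            a=next((t[j] for j in range(88,-1,-1) if p[j]<(m+lo)/2),np.nan);b=next((t[j] for j in range(88,177) if p[j]<(m+hi)/2),np.nan)
            res.append((a,b))
        r=np.nanmedian(np.array(res),0)*1000; q=np.array(res).mean(1)*1000;o=~np.isnan(q)
        print(cam,k,"edges mm",r.round(2),"centre",r.mean().round(2),"n",n.round(2),"slope deg",np.degrees(np.polyfit(X[o],q[o],1)[0]).round(2))
if __name__=="__main__": run()
E
python3 edges.py
```

```text
top 1 edges mm [-11.   11.5] centre 0.25 n [ 0.13  0.99 -0.02] slope deg -0.06
top 2 edges mm [-11.    11.25] centre 0.13 n [ 0.13  0.99 -0.07] slope deg 0.01
scene 1 edges mm [-8.5  11.75] centre 1.63 n [ 0.13  0.97 -0.2 ] slope deg 0.17
scene 2 edges mm [-9.  11.5] centre 1.25 n [ 0.13  0.96 -0.26] slope deg 0.1
```

Emit:
{"api": "servo_tool", "payload": {"series": [-1,0.06,-0.118,0,0,-1,0.12,-0.236,0,0,-1,0.12,-0.236,0,0,-1,0.12,-0.236,0,0,-1,0.12,-0.236,0,0,-1,0.12,-0.236,0,0,-1,0.12,-0.236,0,0,-1,0.12,-0.236,0,0,-1,0.12,-0.236,0,0,-1,0.12,-0.236,0,0]}}

```text
time_s: 25.63
tcp_pos: [0.5363, 0.1529, 0.1621]
tool_rot: [-2.362, -2.07, 0.004]
wrist_force: [1.2, 0.4, -1.8]
width: 0.0224
```

Emit:
{"api": "servo_tool", "payload": {"series": [-1,0.12,-0.236,0,0,-1,0.12,-0.236,0,0,-1,0.12,-0.236,0,0,-1,0.12,-0.236,0,0,-1,0.06,-0.118,0,0,-1,0,0,0,0,-1,0,0,-0.2,0,-1,0,0,-0.2,0,-1,0,0,0,0,-1,0,0,0,0]}}

```text
time_s: 26.47
tcp_pos: [0.5891, 0.0494, 0.1224]
tool_rot: [-2.36, -2.07, 0.004]
wrist_force: [-1.0, -0.1, -0.6]
width: 0.0227
```

Emit:
{"api": "servo_tool", "payload": {"series": [-1,0.02,-0.008,0,0,-1,0,0,-0.15,0,-1,0,0,-0.15,0,-1,0,0,-0.15,0,-1,0,0,0,0,-1,0,0,0,0,-1,0,0,0,0,-1,0,0,0,0,-1,0,0,0,0,-1,0,0,0,0]}}

```text
time_s: 27.3
tcp_pos: [0.5933, 0.048, 0.0793]
tool_rot: [2.362, 2.07, 0.001]
wrist_force: [0.2, 0.8, -1.8]
width: 0.0227
```

Run:
```python
from h import *
s=manip.observe();print(s["tcp_pos"],s["wrist_force"],s["ft_torque"],s["width"])
c0=s["tcp_pos"]+[0,0,.0105]+EX*.001; seat=np.array([.592,.048,.05])+EY*.0005
for cam in("scene","top"):
    u,v=w2pix(cam,c0).astype(int);b=(u-50,v-60,u+50,v+60)
    im=manip.camera(cam)
    im=np.clip((im.astype(float)/255)**.5*255,0,255).astype(np.uint8)
    H=[hull(cam,cyl(c0,.14,.0135))]
    for q in(-1,1): H.append(hull(cam,boxp(seat+EX*.062*q,EX,EY,EZ,(-.007,-.0175,.017),(.007,.0175,.017))))
    overlay(cam,b,4,cam+"12.png",H,im)
a,b=[cv2.imread(f"pics/{c}12.png") for c in("scene","top")]
cv2.imwrite("pics/c12.png",np.hstack([a,b]))
```

```text
[0.59334434 0.048046   0.07930445] [ 0.2116987   0.83801681 -1.75734654] [-0.00909966  0.02921747 -0.10098313] 0.022669342862810093
```

View pics/c12.png

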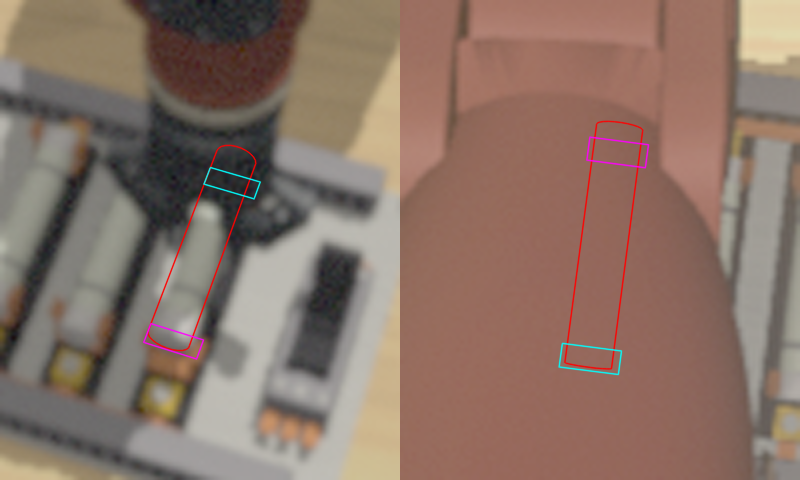

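Run:
```python
from h import *
s=manip.observe();c0=s["tcp_pos"]+[0,0,.0105];seat=np.array([.592,.048,.05])
cam="scene";im=manip.camera(cam);g=cv2.cvtColor(im,cv2.COLOR_RGB2GRAY).astype(np.float32)
cp=CI(cam)["cam_to_world"][:3,3]
for name,c in(("held",c0),("s1",seat-EY*.062),("s2",seat-EY*.124)):
    v=cp-c; v=v-EX*(v@EX); v/=np.linalg.norm(v); n=np.cross(EX,v); n*=np.sign(n@EY)
    t=np.linspace(-.024,.024,25)
    for x in(.025,.035,.045,.06):
        uv=np.array([w2pix(cam,c+EX*x+n*q) for q in t],np.float32)
        p=cv2.remap(g,uv[:,:1].copy(),uv[:,1:].copy(),cv2.INTER_LINEAR)[:,0]
        print(name,x,p.astype(int).tolist())
```

```text
held 0.025 [61, 68, 79, 97, 112, 117, 110, 95, 87, 85, 87, 88, 88, 87, 85, 82, 76, 68, 58, 44, 32, 24, 22, 22, 28]
held 0.035 [61, 68, 78, 94, 110, 118, 106, 88, 72, 67, 69, 70, 70, 71, 69, 66, 62, 56, 47, 36, 27, 22, 20, 21, 27]
held 0.045 [61, 66, 71, 78, 87, 89, 86, 82, 81, 83, 86, 88, 88, 88, 86, 84, 83, 81, 72, 56, 34, 18, 9, 9, 17]
held 0.06 [61, 65, 66, 66, 65, 65, 67, 71, 75, 80, 83, 86, 91, 105, 124, 137, 142, 133, 113, 86, 57, 31, 21, 15, 14]
s1 0.025 [65, 65, 66, 66, 66, 67, 70, 75, 81, 85, 88, 88, 87, 85, 82, 77, 71, 61, 48, 33, 20, 12, 8, 10, 18]
s1 0.035 [67, 67, 66, 67, 64, 61, 58, 62, 65, 67, 69, 71, 71, 70, 67, 63, 57, 49, 39, 27, 13, 11, 8, 9, 17]
s1 0.045 [67, 67, 66, 66, 65, 66, 68, 74, 80, 85, 87, 88, 88, 86, 83, 79, 72, 61, 49, 34, 22, 14, 11, 9, 18]
s1 0.06 [60, 54, 46, 43, 44, 51, 61, 70, 78, 83, 84, 85, 84, 82, 79, 74, 67, 56, 46, 37, 32, 24, 17, 11, 19]
s2 0.025 [132, 131, 130, 126, 119, 111, 116, 125, 131, 122, 108, 95, 89, 84, 80, 76, 69, 60, 48, 33, 20, 11, 9, 9, 9]
s2 0.035 [133, 132, 132, 132, 129, 123, 118, 118, 114, 104, 93, 82, 73, 70, 66, 61, 55, 48, 38, 27, 16, 10, 7, 7, 10]
s2 0.045 [132, 132, 132, 131, 129, 127, 130, 138, 146, 144, 128, 110, 93, 87, 82, 77, 69, 60, 49, 36, 23, 14, 9, 8, 9]
s2 0.06 [113, 98, 85, 79, 82, 94, 113, 131, 145, 145, 131, 111, 94, 84, 78, 73, 62, 52, 42, 34, 27, 21, 16, 11, 9]
```

Run:
```python
from h import *
s=manip.observe();c0=s["tcp_pos"]+[0,0,.0105];seat=np.array([.592,.048,.05])
cam="scene";im=manip.camera(cam);g=cv2.cvtColor(im,cv2.COLOR_RGB2GRAY).astype(np.float32)
cp=CI(cam)["cam_to_world"][:3,3]
X=np.arange(.020,.085,.0015)
for name,c in(("held",c0+EY*.0015),("s1",seat-EY*.062),("s2",seat-EY*.124)):
    v=cp-c; v=v-EX*(v@EX); v/=np.linalg.norm(v); n=np.cross(EX,v); n*=np.sign(n@EY)
    uv=np.array([w2pix(cam,c+EX*x+n*.004+v*.0125) for x in X],np.float32)
    p=cv2.remap(g,uv[:,:1].copy(),uv[:,1:].copy(),cv2.INTER_LINEAR)[:,0]
    print(name,p.astype(int).tolist(), "min ring x",X[5:20][p[5:20].argmin()] if 0 else X[:20][p[:20].argmin()])
```

```text
held [83, 83, 83, 83, 83, 84, 83, 83, 83, 82, 80, 77, 72, 68, 67, 67, 71, 76, 80, 82, 84, 85, 87, 91, 97, 106, 119, 130, 139, 142, 142, 141, 138, 131, 122, 107, 90, 74, 61, 54, 49, 46, 44, 41] min ring x 0.04100000000000002
s1 [83, 83, 83, 83, 82, 83, 83, 83, 82, 80, 76, 72, 69, 66, 68, 72, 75, 79, 82, 82, 83, 82, 82, 82, 82, 81, 81, 82, 82, 81, 80, 78, 76, 73, 69, 63, 58, 54, 51, 49, 45, 40, 35, 30] min ring x 0.03950000000000002
s2 [81, 81, 81, 82, 82, 82, 82, 81, 81, 79, 76, 71, 67, 65, 66, 69, 74, 78, 80, 81, 81, 82, 82, 81, 80, 80, 80, 80, 79, 79, 78, 78, 76, 72, 67, 63, 59, 55, 52, 49, 45, 39, 34, 32] min ring x 0.03950000000000002
```

Emit:
{"api": "servo_tool", "payload": {"series": [-1,-0.03,-0.009,0,0,-1,0,0,0,0,-1,0,0,-0.06,0,-1,0,0,-0.06,0,-1,0,0,-0.06,0,-1,0,0,-0.06,0,-1,0,0,0,0,-1,0,0,0,0,-1,0,0,0,0,-1,0,0,0,0], "newtons": 90}}

```text
time_s: 28.33
tcp_pos: [0.59, 0.0473, 0.0543]
tool_rot: [-2.362, -2.071, -0.0]
wrist_force: [2.6, 2.1, -4.2]
width: 0.0218
```

Emit:
{"api": "servo_tool", "payload": {"series": [-1,0,0,-0.015,0,-1,0,0,-0.015,0,-1,0,0,-0.015,0,-1,0,0,-0.015,0,-1,0,0,-0.015,0,-1,0,0,-0.015,0,-1,0,0,-0.015,0,-1,0,0,0,0,-1,0,0,0,0,-1,0,0,0,0]}}

```text
time_s: 29.17
tcp_pos: [0.5897, 0.0472, 0.0438]
tool_rot: [-2.362, -2.071, 0.0]
wrist_force: [1.8, 2.8, -2.8]
width: 0.0218
```

Emit:
{"api": "servo_tool", "payload": {"series": [-1,0,0,-0.015,0,-1,0,0,-0.015,0,-1,0,0,0,0,-1,0,0,0,0,-1,0,0,0,0,-1,0,0,0,0,-1,0,0,0,0,-1,0,0,0,0,-1,0,0,0,0,-1,0,0,0,0]}}

```text
time_s: 30.0
tcp_pos: [0.5897, 0.0471, 0.0409]
tool_rot: [-2.362, -2.071, 0.0]
wrist_force: [-1.7, 2.4, -2.0]
width: 0.0216
```

Emit:
{"api": "servo_tool", "payload": {"series": [-1,0,0,-0.01,0,-1,0,0,0,0,-1,0,0,0,0,-1,0,0,0,0,-1,0,0,0,0,-1,0,0,0,0,-1,0,0,0,0,-1,0,0,0,0,-1,0,0,0,0,-1,0,0,0,0]}}

```text
time_s: 30.83
tcp_pos: [0.5899, 0.0471, 0.0404]
tool_rot: [2.362, 2.071, 0.0]
wrist_force: [-2.6, 2.5, 5.3]
width: 0.0221
```

Run:
```python
from h import *
for i in range(3):
    im=manip.camera("scene");s=manip.observe();print(s["tcp_pos"].round(4),s["wrist_force"].round(2),s["ft_torque"].round(3))
c0=s["tcp_pos"]+[0,0,.0105];seat=np.array([.592,.048,.05]);cam="scene"
im=np.clip((im.astype(float)/255)**.5*255,0,255).astype(np.uint8)
overlay(cam,(225,185,315,275),8,"s13.png",[hull(cam,cyl(seat-EX*0+EY*.0005,.14,.0135))]+[hull(cam,cyl(seat-EY*.0615,.14,.0135))],im)
```

```text
[0.59   0.0471 0.0404] [-2.92  2.08  5.91] [ 0.504  0.624 -0.153]
[0.5899 0.0471 0.0404] [-2.58  2.61  5.81] [ 0.51   0.627 -0.154]
[0.59   0.0471 0.0404] [-2.59  2.21  6.38] [ 0.437  0.707 -0.129]
```

View pics/s13.png

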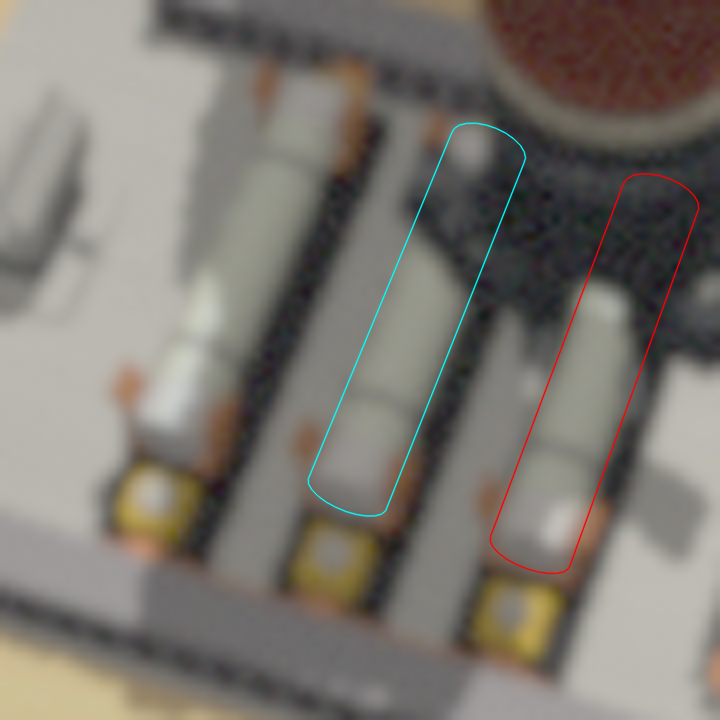

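Emit:
{"api": "servo_tool", "payload": {"series": [-1,0,0,-0.01,0,-1,0,0,0,0,-1,0,0,0,0,-1,0,0,0,0,-1,0,0,0,0,-1,0,0,0,0,-1,0,0,0,0,-1,0,0,0,0,-1,0,0,0,0,-1,0,0,0,0]}}

```text
time_s: 31.82
tcp_pos: [0.59, 0.0471, 0.0403]
tool_rot: [2.362, 2.071, 0.001]
wrist_force: [-7.0, 2.5, 16.0]
width: 0.0218
```

Emit:
{"api": "servo_tool", "payload": {"series": [-1,0,0,0.01,0,-0.4,0,0,0,0,-0.3,0,0,0,0,-0.2,0,0,0,0,-0.1,0,0,0,0,-0.05,0,0,0,0,-0.05,0,0,0,0,-0.05,0,0,0.02,0,-0.05,0,0,0.1,0,-0.05,0,0,0.2,0], "newtons": 30}}

```text
time_s: 32.65
tcp_pos: [0.5882, 0.0472, 0.071]
tool_rot: [-2.361, -2.069, 0.004]
wrist_force: [0.5, -0.7, -0.1]
width: 0.0406
```

Emit:
{"api": "servo_tool", "payload": {"series": [-0.05,0,0,0.3,0,-0.05,0,0,0.3,0,-0.05,0,0,0.3,0,-0.05,0,0,0.3,0,-1,-0.1,0.22,0,0,-1,-0.1,0.22,0,0,-1,-0.1,0.22,0,0,-1,-0.09,0.22,0,0,-1,0,0,0,0,-1,0,0,0,0]}}

```text
time_s: 33.48
tcp_pos: [0.5506, 0.1361, 0.193]
tool_rot: [2.36, 2.073, 0.001]
wrist_force: [0.3, -0.3, 0.1]
width: -0.0002
```

Run:
```python
from h import *
from edges import run
s=manip.observe();print(s["tcp_pos"],s["wrist_force"],s["width"])
run((0,1,2))
seat=np.array([.592,.048,.05])
for cam,b in(("scene",(210,185,330,285)),("top",(200,130,320,230))):
    im=manip.camera(cam);im=np.clip((im.astype(float)/255)**.5*255,0,255).astype(np.uint8)
    zoom(cam,b,5,cam+"14.png",im)
```

```text
[0.5505751  0.13607221 0.19296238] [ 0.25310706 -0.32654823  0.09985654] -0.0002443979345342661
top 0 edges mm [-11.75  10.5 ] centre -0.62 n [0.13 0.99 0.04] slope deg 0.04
top 1 edges mm [-11.25   7.  ] centre -2.12 n [ 0.13  0.99 -0.02] slope deg -3.3
top 2 edges mm [-11.    11.25] centre 0.13 n [ 0.13  0.99 -0.07] slope deg -0.03
scene 0 edges mm [-10.   11.5] centre 0.75 n [ 0.13  0.98 -0.13] slope deg -0.15
scene 1 edges mm [-8.25 11.  ] centre 1.38 n [ 0.13  0.97 -0.2 ] slope deg 0.92
scene 2 edges mm [-9.  11.5] centre 1.25 n [ 0.13  0.96 -0.26] slope deg 0.09
```

View pics/scene14.png

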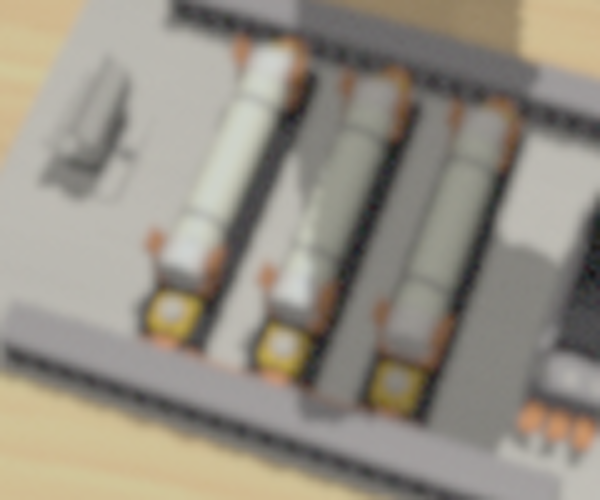

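View pics/top14.png

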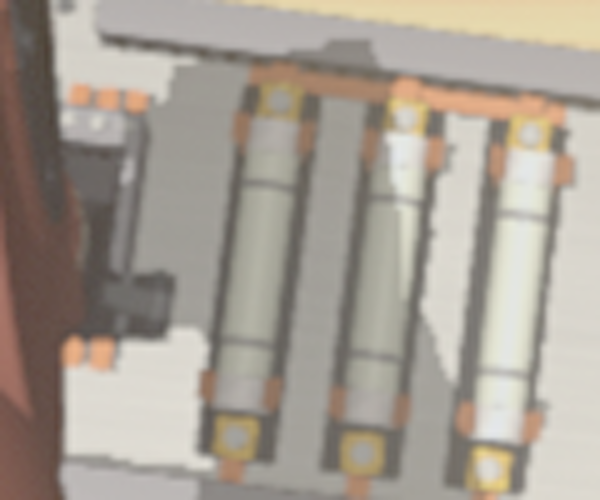

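The new fuse sits like its neighbours (top ~(260,250), same inset as the other two). Now switching back on.

Emit:
{"api": "servo_tool", "payload": {"series": [-1,0,0,-0.3,0,-1,0,0,-0.3,0,-1,0,0,-0.3,0,-1,0,0,-0.16,0,-1,0,0,0,0,-1,0,0,0,0,-1,0,0,0,0,-1,0,0,0,0,-1,0,0,0,0,-1,0,0,0,0]}}

```text
time_s: 34.52
tcp_pos: [0.5516, 0.1352, 0.0871]
tool_rot: [2.362, 2.07, 0.002]
wrist_force: [0.8, -0.3, -0.7]
width: 0.0
```

Emit:
{"api": "servo_tool", "payload": {"series": [-1,0.07,-0.009,0,0,-1,0.07,-0.009,0,0,-1,0.07,-0.009,0,0,-1,0.07,-0.009,0,0,-1,0.07,-0.009,0,0,-1,0.07,-0.009,0,0,-1,0.07,-0.009,0,0,-1,0.07,-0.009,0,0,-1,0.02,-0.003,0,0,-1,0,0,0,0]}}

```text
time_s: 35.35
tcp_pos: [0.6094, 0.1275, 0.0857]
tool_rot: [-2.362, -2.071, 0.0]
wrist_force: [-0.6, -0.0, 1.3]
width: -0.0001
```

Emit:
{"api": "servo_tool", "payload": {"series": [-1,0.01,-0.001,0,0,-1,0.01,-0.001,0,0,-1,0.01,-0.001,0,0,-1,0,0,0,0,-1,0,0,0,0,-1,0,0,0,0,-1,0,0,0,0,-1,0,0,0,0,-1,0,0,0,0,-1,0,0,0,0]}}

```text
time_s: 36.18
tcp_pos: [0.6113, 0.1273, 0.0857]
tool_rot: [-2.362, -2.071, 0.001]
wrist_force: [-5.5, 0.5, -0.6]
width: 0.0001
```

Emit:
{"api": "servo_tool", "payload": {"series": [-1,0.01,-0.001,0,0,-1,0.01,-0.001,0,0,-1,0,0,0,0,-1,0,0,0,0,-1,0,0,0,0,-1,0,0,0,0,-1,0,0,0,0,-1,0,0,0,0,-1,0,0,0,0,-1,0,0,0,0]}}

```text
time_s: 37.02
tcp_pos: [0.6136, 0.1271, 0.0859]
tool_rot: [-2.362, -2.071, 0.0]
wrist_force: [-5.6, 1.1, -1.5]
width: 0.0
```

Emit:
{"api": "servo_tool", "payload": {"series": [-1,0.01,-0.001,0,0,-1,0.01,-0.001,0,0,-1,0,0,0,0,-1,0,0,0,0,-1,0,0,0,0,-1,0,0,0,0,-1,0,0,0,0,-1,0,0,0,0,-1,0,0,0,0,-1,0,0,0,0]}}

```text
time_s: 37.85
tcp_pos: [0.6159, 0.1269, 0.086]
tool_rot: [2.362, 2.071, 0.0]
wrist_force: [-3.7, 0.3, -0.1]
width: -0.0002
```

Emit:
{"api": "servo_tool", "payload": {"series": [-1,0.01,-0.001,0,0,-1,0.01,-0.001,0,0,-1,0,0,0,0,-1,0,0,0,0,-1,0,0,0,0,-1,0,0,0,0,-1,0,0,0,0,-1,0,0,0,0,-1,0,0,0,0,-1,0,0,0,0]}}

```text
time_s: 38.68
tcp_pos: [0.6162, 0.1269, 0.0859]
tool_rot: [-2.361, -2.07, 0.003]
wrist_force: [-10.4, 0.1, 3.4]
width: -0.0001
```

Emit:
{"api": "servo_tool", "payload": {"series": [-1,0.008,-0.001,0,0,-1,0,0,0,0,-1,0,0,0,0,-1,-0.1,0.01,0,0,-1,-0.15,0.02,0,0,-1,0,0,0.2,0,-1,0,0,0.35,0,-1,0,0,0.35,0,-1,-0.2,0.2,0.2,0,-1,-0.2,0.3,0,0]}}

```text
time_s: 39.52
tcp_pos: [0.5583, 0.1789, 0.2017]
tool_rot: [2.361, 2.062, 0.015]
wrist_force: [0.7, 1.7, -0.8]
width: 0.0002
```

Emit:
{"api": "servo_tool", "payload": {"series": [-1,-0.2,0.3,0,0,-1,-0.2,0.3,0,0,-1,-0.2,0.3,0,0,-1,-0.2,0.3,0,0,-1,-0.2,0.3,0,0,-1,-0.1,0.15,0,0,-1,0,0,0,0,-1,0,0,0,0,-1,0,0,0,0,-1,0,0,0,0]}}

```text
time_s: 40.35
tcp_pos: [0.4448, 0.344, 0.1962]
tool_rot: [2.363, 2.069, 0.002]
wrist_force: [0.3, -0.8, -0.4]
width: -0.0001
```

Run:
```python
from h import *
from edges import run
s=manip.observe();print(s["time_s"],s["tcp_pos"],s["wrist_force"])
run((0,1,2))
p=.592*EX+.207*EY;p[2]=.052
for cam,b in(("scene",(190,165,350,285)),("top",(190,120,350,240))):
    im=manip.camera(cam);im=np.clip((im.astype(float)/255)**.5*255,0,255).astype(np.uint8)
    overlay(cam,b,5,cam+"15.png",[hull(cam,handle(p,0))],im)
    cv2.imwrite(f"pics/{cam}full.png",im[:,:,::-1])
```

```text
40.35 [0.44481385 0.34395327 0.19623787] [ 0.28371824 -0.77708795 -0.36728183]
top 0 edges mm [-11.25  11.  ] centre -0.12 n [0.13 0.99 0.04] slope deg -0.09
top 1 edges mm [-11.   11.5] centre 0.25 n [ 0.13  0.99 -0.02] slope deg -0.05
top 2 edges mm [-11.    11.25] centre 0.13 n [ 0.13  0.99 -0.07] slope deg -0.04
scene 0 edges mm [-9.5 11.5] centre 1.0 n [ 0.13  0.98 -0.13] slope deg -0.03
scene 1 edges mm [-8.5  11.75] centre 1.63 n [ 0.13  0.97 -0.2 ] slope deg 0.2
scene 2 edges mm [-9.  11.5] centre 1.25 n [ 0.13  0.96 -0.26] slope deg 0.03
```

View pics/scene15.png

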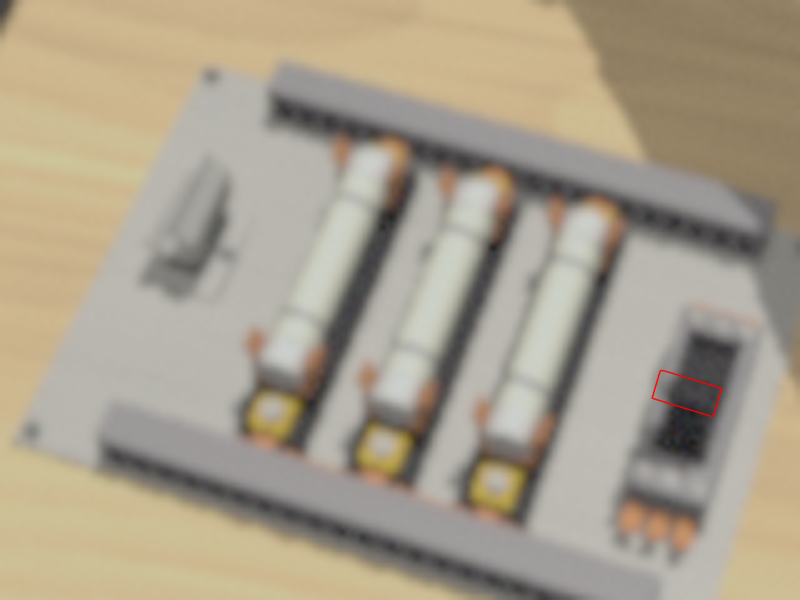

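View pics/top15.png

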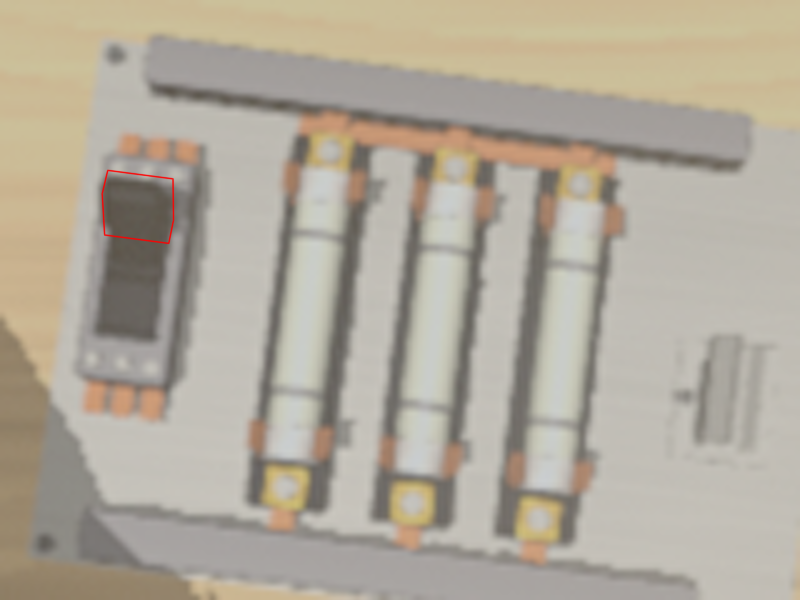

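View pics/topfull.png

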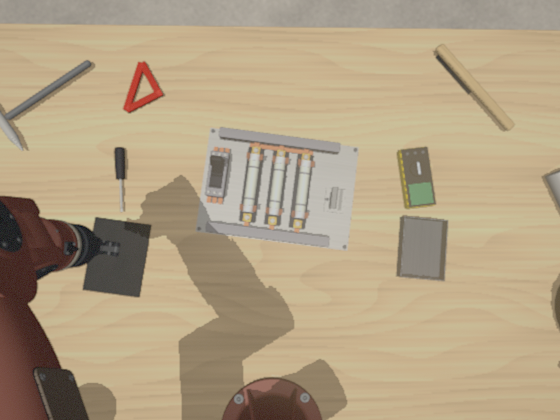

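Run:
```python
from station import manip
print(manip.job_done())
```

```text
the job is handed in; nothing more can be done
None
```

I switched the panel off, moved the spare fuse into the empty base via the mat, and switched the panel back on. The job was handed in at about 40 s of the 64 s limit.

- **Switch off:** I pushed the handle towards the robot until it stopped, with the force rising to about 14 N. Its position in the top picture was consistent with OFF. The pictures alone could not fix the angle exactly, so I relied mainly on the rise in force at the stop.
- **Freeing the spare:** I gripped the fuse by its far free end and moved it up the low jaw's slope at 45°. The wrist force stayed at about 8 N or less in the readings. The sprung jaw's angle was not measured directly.
- **Laying it on the mat:** The fuse drooped about 4° while carried by one end. It levelled on contact with the mat and stayed put after release.
- **Fitting it in the empty base:** I took it up by its middle and pressed it in until it met a firm stop at 16 N. Its axis came out about 51 mm above the bench, against 50 mm required. After release it lay parallel to the neighbouring fuses within about 0.1°, and level with them within about 1 mm. The two cameras disagree by about 1 mm across the panel, and that offset shows on all the fuses.
- **Switch on:** The handle met its stop at about 10 N, and the last picture shows it leaning at least as far to ON as at the start.

The last pictures also show the meter, screwdriver and tray where they began, and the arm clear of everything.

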